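Fan the slide mailers along the sorting tray against the flip stop

TASK

Get the slide mailers ready for label reading: flip the sorting tray's stop flag fully down across the channel, then push the mailer that lies in the tray along until it is square against the stop. Then lay the two long mailers from the wire rack behind it in the channel as a shingled row, face up with label ends toward the stop: each one rests on the tail of the one before and overlaps it by about a third of its length, its own tail down on the tray floor, so that all labels show. Leave the short test cassette on the rack and everything else where it stands.

Things in the scene. Friction and masses are not known exactly. Their poses are not given: they have to be found in the camera images.
- tray: bare steel tray, fixed: a straight channel along its y, open at the +y end. Origin on the counter on the channel's middle line; z up; at zero yaw +y is to the robot's left, +x away from it. Floor 6 mm above the origin, 66 mm wide; side lips 3 mm thick rise 4 mm over the floor, as does the end lip at y = -167 mm. A hinge bracket stands at x = 35 to 71, y = 107 to 160 mm, 49 mm high
- stop_point (a point): point on the tray's floor, in the middle of the channel, under the stop face: with the stop flag down, its blade (44 mm wide, 2.5 to 34 mm above the floor, 6 mm thick) stands across the channel here with its face toward -y; tray y = +125 mm, axes as the tray's. The channel is 292 mm long from here to the end lip
- stop_flag (a joint): flip stop of the tray, an arm hinged beside the channel's open end; rad: 0 = fully down across the channel (hard stop), about 1.57 = arm pointing straight up. Stiff hinge: it stays where it is left (0.04 N m to move it), limit 1.9
- stop_hinge (a point): hinge axis of the stop flag, 54 mm beside the channel's centre line (tray +x side), 134 mm along tray y, 40 mm above the counter; axes as the tray's; the hinge axis runs along the tray's y
- flag_end (a point): black round finger bar (12 mm thick, 34 mm long) at the free end of the stop flag's arm, 88 mm from the hinge axis; the arm between is a flat bar 20 mm wide and 8 mm thick. Pushed from its far side (the tray's +x side) toward the channel and then down, the arm swings down; when it is down its upper face is 44 mm above the counter
- mailer_a_center (a point): grey flat plastic slide mailer, 100 x 50 x 10 mm, about 45 g. This point is its centre (half-way up); x runs along its length from the plain end to the label end, y across it, z out of its label face. This one starts lying flat in the tray's channel, label up, its label end toward the stop, some 7 to 13 cm short of the stop face
- mailer_a_label (a point): centre of mailer_a's white label panel (48 x 40 mm, with a bar code), on its top face 20 mm from the centre toward the label end
- mailer_b_center (a point): grey flat plastic slide mailer, 100 x 50 x 10 mm, about 45 g. This point is its centre (half-way up); x runs along its length from the plain end to the label end, y across it, z out of its label face. Starts on the wire rack, face up on a 35 degree slope that rises away from the robot, label end at the top; only two wires, 15 mm either side of its middle line, carry it; its long edges are free
- mailer_b_label (a point): centre of mailer_b's label panel, as for mailer_a
- mailer_c_center (a point): grey flat plastic slide mailer, 100 x 50 x 10 mm, about 45 g. This point is its centre (half-way up); x runs along its length from the plain end to the label end, y across it, z out of its label face. Starts on the wire rack in another of its places, just as mailer_b; the two are alike
- mailer_c_label (a point): centre of mailer_c's label panel, as for mailer_a
- rack: steel wire drying rack, fixed, with three sloping places side by side, 90 mm apart along its y; about 110 mm deep (x), 262 mm wide (y), 88 mm high at the back, 20 mm at the front. Origin: on the counter under its middle; at zero yaw it faces the robot. The places slope up along its +x at 35 degrees; small wire toes 13 mm high hold the lower ends of what lies there
- test_cassette: white test cassette, shorter than the mailers: 72 x 50 x 8 mm, with four round wells and four long windows, no label panel; it lies in one of the rack's three places and stays there. Origin: under the middle of its lower end; x up the slope along its length, z out of its face
- mailer_a: the same mailer_a with its origin under the middle of its plain end (50 mm from the centre along its length, 5 mm below it); axes as for its centre
- mailer_b: the same mailer_b with its origin under the middle of its plain end (50 mm from the centre along its length, 5 mm below it); axes as for its centre
- mailer_c: the same mailer_c with its origin under the middle of its plain end (50 mm from the centre along its length, 5 mm below it); axes as for its centre
- tin: small grey lidded tin, 32 mm across, 33 mm tall, on the counter to the left of the tray; origin under its middle; a bystander
- sample_cup: clear sample cup with a screw lid, 48 mm across, 66 mm tall, on the counter to the right of the tray; origin under its middle; a bystander
- strip_bottle: black test-strip bottle, 42 mm across, 114 mm tall, on the counter to the left of the rack; origin under its middle; a bystander
- slide_box: carton of glass plates, 58 x 82 x 38 mm, on the counter to the left of the tray; origin under its middle; a bystander
- jar: small jar with a white lid, 36 mm across, 79 mm tall, on the counter to the right of the rack; origin under its middle; a bystander
Things that resemble listed ones, but are neither listed nor needed, are in the scene too. What is shaped like the mailer_b but yellow is not meant.

How it is judged:
On the way, in this order (a step that is already met when the one before it is completed fails the run):
1. the stop flag is fully down (value of joint stop_flag below 0.06 rad), for 0.2 s.
2. the mailer in the tray stands square against the lowered stop (value of joint stop_flag below 0.06 rad and y of mailer_a_center in the frame of tray above 0.07 m and x of mailer_a_center in the frame of tray between -0.01 and 0.01 m and angle between the x axis of mailer_a_center and the y axis of tray, either way round below 0.12 rad and angle between mailer_a_center's own z axis and vertical below 0.06 rad), for 0.2 s.
3. one mailer from the rack is laid behind it, overlapping its tail, and let go (all of step 2 and ((x of mailer_b_center in the frame of mailer_a_center between -0.083 and -0.055 m and z of mailer_b_center in the frame of mailer_a_center above 0.003 m and x of mailer_b_center in the frame of tray between -0.011 and 0.011 m and z of mailer_b_center in the frame of tray below 0.024 m and x of mailer_b_label in the frame of mailer_a_center above -0.068 m and angle between the x axis of mailer_b_center and the y axis of tray, either way round below 0.24 rad and angle between mailer_b_center's own z axis and vertical between 0.07 and 0.22 rad and contact force between the fingers and mailer_b below 0.05 N) or (x of mailer_c_center in the frame of mailer_a_center between -0.083 and -0.055 m and z of mailer_c_center in the frame of mailer_a_center above 0.003 m and x of mailer_c_center in the frame of tray between -0.011 and 0.011 m and z of mailer_c_center in the frame of tray below 0.024 m and x of mailer_c_label in the frame of mailer_a_center above -0.068 m and angle between the x axis of mailer_c_center and the y axis of tray, either way round below 0.24 rad and angle between mailer_c_center's own z axis and vertical between 0.07 and 0.22 rad and contact force between the fingers and mailer_c below 0.05 N))), for 0.2 s.
4. the other mailer is laid in turn behind and over the tail of that one (all of step 2 and ((x of mailer_b_center in the frame of mailer_a_center between -0.083 and -0.055 m and z of mailer_b_center in the frame of mailer_a_center above 0.003 m and x of mailer_b_center in the frame of tray between -0.011 and 0.011 m and z of each of mailer_b_center, mailer_c_center in the frame of tray below 0.024 m and x of mailer_b_label in the frame of mailer_a_center above -0.068 m and angle between the x axis of each of mailer_b_center, mailer_c_center and the y axis of tray, either way round below 0.24 rad and angle between mailer_b_center's own z axis and vertical between 0.07 and 0.22 rad and x of mailer_c_center in the frame of mailer_b_center between -0.083 and -0.055 m and z of mailer_c_center in the frame of mailer_b_center above 0.003 m and x of mailer_c_center in the frame of tray between -0.011 and 0.011 m and x of mailer_c_label in the frame of mailer_b_center above -0.068 m and angle between mailer_c_center's own z axis and vertical between 0.07 and 0.22 rad) or (x of mailer_c_center in the frame of mailer_a_center between -0.083 and -0.055 m and z of mailer_c_center in the frame of mailer_a_center above 0.003 m and x of mailer_c_center in the frame of tray between -0.011 and 0.011 m and z of each of mailer_c_center, mailer_b_center in the frame of tray below 0.024 m and x of mailer_c_label in the frame of mailer_a_center above -0.068 m and angle between the x axis of each of mailer_c_center, mailer_b_center and the y axis of tray, either way round below 0.24 rad and angle between mailer_c_center's own z axis and vertical between 0.07 and 0.22 rad and x of mailer_b_center in the frame of mailer_c_center between -0.083 and -0.055 m and z of mailer_b_center in the frame of mailer_c_center above 0.003 m and x of mailer_b_center in the frame of tray between -0.011 and 0.011 m and x of mailer_b_label in the frame of mailer_c_center above -0.068 m and angle between mailer_b_center's own z axis and vertical between 0.07 and 0.22 rad))), for 0.2 s.
At the end, for the whole second after the job is handed in: Stop flag down (0.06 rad). mailer_a flat, within 5 mm of the stop and square to it. The two others follow in either order: each on the tail of the one before, overlapping it 17 to 45 mm, label up and toward the stop, tail on the tray floor, within 11 mm of the channel's middle. All at rest (all of step 4 and linear speed of each of mailer_a, mailer_b, mailer_c below 0.02 m/s); the robot touches nothing.
It fails at once if the test cassette is moved more than 25 mm (distance of test_cassette from where it was at the start of the episode above 0.025 m).
It fails at once if a bystander on the counter is moved more than 25 mm (distance of any of sample_cup, strip_bottle, slide_box, jar, tin from where it was at the start of the episode above 0.025 m).
It also fails if it takes over 66 s, if anything falls off the work surface, if the arm or the gripper's body presses on something with over 40 N, if the wrist force passes 120 N, or if a joint passes its speed limit or range.

ROBOT

A 6-joint arm with a two-finger parallel gripper is mounted at the origin on a cart in front of the work surface, level with it; the furniture and walls round the work are solid. World frame = base frame: x ahead of the robot, y to its left, z up, the work surface at z = 0. Lengths are in m, angles in rad, forces in N, time in s.
With the tool pointing down it reaches from about 0.35 to 0.975 m from the base axis. Payload 4.9 kg.
Tool frame: the origin (TCP) lies midway between the tips of the shut fingers; the grasp point (between the pads) lies 19 mm behind it; z points along the fingers, y is the line along which they close (so a half turn about z gives the same grasp; the last joint's range is limited). The gripper opens to 85 mm and grips with 20 to 120 N. Pads are 22 mm wide; open, the fingers measure 114 mm over their backs; the gripper's body (76 mm by 85 mm) begins 54 mm behind the grasp point. The pads swing forward as they close: fully open they stand 13 mm farther back than shut.
Start: joints at [-0.119, 0.053, 1.613, -0, 1.476, -0.119], TCP at [0.625, 0, 0.203] pointing down, gripper open.
Joint ranges: [-3.01, 3.01], [-1.01, 2.22], [0.06, 2.58], [-1.02, 4.17], [0.09, 2.62], [-3.14, 3.14]. Speed limits (rad/s): [2.57, 2.57, 3.14, 3.14, 3.14, 3.14].

INTERFACE

Orientations are given as a unit quaternion [w, x, y, z].
In Python, from plant import manip gives the robot as it stands.
- The arm moves only by the shell command python3 -m creep 'ROWS' [FORCE]. ROWS is JSON, a list that holds one entry, the list of rows, each a list of 7 numbers: the shift along the tool's x, y, z in cm, then the turn, a rotation vector about the tool's x, y, z in degrees, then the opening, from 0 (shut) to 1 (fully open). A call has 1 to 20 rows; each row is the pose to reach, as a shift and turn from the pose commanded when the call began, along the tool's axes at that moment; what a row does not reach only later rows make up. A row lasts 1/10 s, in which the tool goes at most 50 mm and 8.59 degrees, less where a joint would pass 70% of its speed; a pose out of reach is approached as far as the arm can. A call with a gripper value outside its range is refused whole. The fingers move at their own pace and stop on an object; FORCE is the grip in N (left out, the last holds). Time passes only in rows, so rows that repeat a pose let the fingers close. It gives the time, the measured TCP pose, the force, the opening and the grip force at its end, in the units of the state.
- manip.get_state(): the state, without advancing time (a new reading comes with each control period).
- manip.camera(name): name is "scene" or "side" or "wrist"; returns (picture, depth): 420x560x3 uint8, red, green, blue; 420x560 float32, m along the optical axis (not along the pixel's ray), 0 where there is no reading.
- manip.calibration(name): a dict with "mtx" (3x3 intrinsics, pixels), "rvec" (rotation vector, rad) and "tvec" (3), from world to camera coordinates, as OpenCV has them. Camera axes: x right, y down, z forward; pixel columns grow to the right and rows downward; lengths in m; the calibration is good to about 2 mm. A picture is of the moment at which its call begins: read the wrist's pose just before it. calibration takes no time and is no camera call; for the wrist camera it gives the pose at the moment of the call.
- manip.job_done(): hands the job in; it is judged then, once.
Trained networks look in the newest picture that a camera, given by its name, has taken for a name from the list of things; names that differ only in an ending like _2 or _b are one class to them, and where a whole thing is asked for, a point or a joint stands for the part that bears it (a point fixed in the world has none). Each returns a list of dicts, best first, with "conf" (0 to 1); they miss things now and then, are a little off and sometimes report something else, mostly with a low value. They report only what shows in the picture. A call takes as long as a camera call. They do not tell look-alikes from the thing itself.
- manip.trace(camera, name): "pixels" (420x560 bool, what is visible of it) and "extent" ([left, top, right, bottom] in pixels, round what is visible of it).
- manip.spot_point(camera, name): "uv" ([column, row] in pixels: a listed point, or the origin of a listed thing).
The state is a dict: "t": time; "q": joint angles; "dq": joint speeds; "effort": joint torques, N m; "eef_pos": TCP position; "eef_rot": TCP orientation; "ft_force": force on the tool from outside, world axes, zero at the start; "moment": the same for the moment, N m; "gripper_width": finger opening in m; "finger_force": force on a finger pad.
Only numpy, scipy, OpenCV 4.12 (cv2) and the standard library are available. Lean on these libraries where they do the work, as an engineer would, in place of code of your own. Each camera call takes 0.05 s, during which the arm holds its last target. There are 200 camera calls.

## Working session

There is one attempt and no reset: what is moved stays moved. The work goes in short steps, Python scripts to look and compute and a shell command to move; the robot and the scene stay as the last step left them, time stands still between calls to the robot, and variables do not carry over. Pictures are saved under pics/ and viewed, at most 13 in all, crops included, and the job is handed in when it is done.

```bash
mkdir -p pics; ls; cat > h.py <<'E'
import numpy as np,cv2,json
from plant import manip
from scipy.spatial.transform import Rotation as R
def cal(n):
    c=manip.calibration(n);M=R.from_rotvec(np.ravel(c['rvec'])).as_matrix();return np.array(c['mtx']),M,np.ravel(c['tvec'])
def ray(n,uv,z,C=None):
    K,M,t=C or cal(n);d=M.T@np.linalg.solve(K,[uv[0],uv[1],1]);o=-M.T@t
    return o+d*(z-o[2])/d[2]
def cloud(n,dep,mask,C=None):
    K,M,t=C or cal(n);v,u=np.nonzero(mask&(dep>0));z=dep[v,u]
    p=np.linalg.solve(K,np.stack([u,v,np.ones(len(u))]))*z
    return (M.T@(p-t[:,None])).T
def snap(n,f=None):
    C=cal(n);im,d=manip.camera(n)
    if f: cv2.imwrite('pics/'+f,im[:,:,::-1])
    return im,d,C
E
python3 - <<'E'
from h import *
for n in('scene','side'):
    im,d,C=snap(n,n+'0.png'); np.savez(n+'0.npz',im=im,d=d)
    print(n,-C[1].T@C[2])
    for k in ['tray','rack','test_cassette','mailer_b','stop_flag','tin','sample_cup','strip_bottle','slide_box','jar']:
        for r in manip.trace(n,k)[:5]:
            P=cloud(n,d,r['pixels'],C)
            print(k,round(r['conf'],2),np.round(r['extent']), np.round(np.median(P,0),3) if len(P) else '')
    for k in ['stop_point','stop_hinge','flag_end','mailer_b_center','mailer_b_label','tray','rack']:
        z={'stop_point':.006,'stop_hinge':.04,'flag_end':.128,'mailer_b_center':.011,'mailer_b_label':.016}.get(k,0)
        for r in manip.spot_point(n,k)[:4]:
            u,v=map(int,np.round(r['uv']));m=np.zeros(d.shape,bool);m[v,u]=1
            P=cloud(n,d,m,C)
            print(' pt',k,round(r['conf'],2),np.round(r['uv']),'ray',np.round(ray(n,r['uv'],z,C),3),'depth',np.round(P,3))
print(manip.get_state())
E
```

```text
pics
scene [-0.24077702 -0.77828988  1.32195414]
tray 0.92 [198. 156. 280. 257.] [0.459 0.081 0.005]
tray 0.69 [302. 264. 318. 287.] [ 0.422 -0.294  0.06 ]
rack 0.96 [262. 156. 336. 221.] [ 0.653 -0.046  0.066]
test_cassette 0.63 [280. 181. 300. 204.] [ 0.617 -0.043  0.046]
mailer_b 0.92 [256. 165. 280. 195.] [0.613 0.048 0.056]
mailer_b 0.69 [225. 208. 258. 234.] [0.45  0.002 0.013]
mailer_b 0.6 [303. 187. 326. 216.] [ 0.643 -0.13   0.057]
stop_flag 0.5 [212. 158. 227. 181.] [0.511 0.155 0.091]
stop_flag 0.38 [303. 187. 327. 218.] [ 0.643 -0.128  0.055]
sample_cup 0.82 [301. 264. 316. 289.] [ 0.423 -0.294  0.059]
sample_cup 0.42 [303. 186. 325. 217.] [ 0.642 -0.13   0.056]
strip_bottle 0.82 [221. 126. 238. 157.] [0.635 0.25  0.07 ]
slide_box 0.84 [160. 145. 190. 166.] [0.494 0.384 0.023]
slide_box 0.66 [198. 160. 277. 258.] [0.458 0.082 0.005]
jar 0.78 [341. 226. 360. 249.] [ 0.62  -0.294  0.035]
 pt stop_point 0.58 [211. 195.] ray [0.46  0.159 0.006] depth [[0.462 0.159 0.006]]
 pt stop_hinge 0.62 [220. 182.] ray [0.501 0.155 0.04 ] depth [[0.518 0.175 0.013]]
 pt flag_end 0.75 [22
[... 2408 characters left out ...]
([-1.19012210e-01,  5.27181775e-02,  1.61288881e+00, -1.71375324e-05,
        1.47601491e+00, -1.18986669e-01]), 'dq': array([-9.21754971e-04,  2.61449288e-04, -7.24950418e-04,  4.10774181e-04,
        1.00818020e-03, -4.52733771e-06]), 'effort': array([-1.47058799e-04, -3.93676543e+01, -3.70448148e+01, -1.32022110e-04,
        6.45822747e-04, -7.17179148e-06]), 'eef_pos': array([ 6.24980312e-01, -1.01547254e-05,  2.02698988e-01]), 'eef_rot': array([-6.21808402e-06,  7.07115238e-01,  7.07098324e-01, -1.57420193e-05]), 'ft_force': array([-0.17174045, -0.14911066,  0.01599431]), 'moment': array([ 0.01595995, -0.00844114,  0.00698676]), 'finger_force': 0.0, 'gripper_width': 0.08538873467509796}
```

```bash
python3 - <<'E'
import cv2,numpy as np
a=np.load('scene0.npz')['im'][110:305,150:400,::-1];b=np.load('side0.npz')['im'][155:325,140:340,::-1]
a=cv2.resize(a,None,fx=2,fy=2,interpolation=2);b=cv2.resize(b,None,fx=1.45,fy=1.45,interpolation=2)
o=np.zeros((max(a.shape[0],b.shape[0]),a.shape[1]+b.shape[1],3),np.uint8);o[:a.shape[0],:a.shape[1]]=a;o[:b.shape[0],a.shape[1]:]=b
cv2.imwrite('pics/v1.png',o);print(o.shape)
E
```

```text
(390, 790, 3)
```

View pics/v1.png

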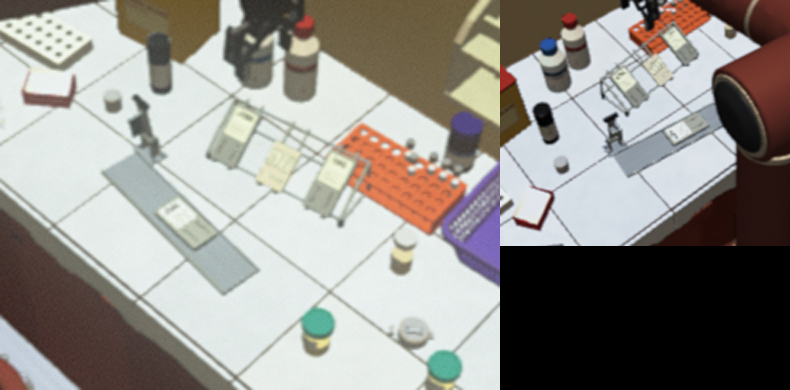

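```bash
python3 -m creep '[[[2,-9,-18,0,0,0,1],[2,-9,-18,0,0,0,1],[2,-9,-18,0,0,0,1],[2,-9,-18,0,0,0,1],[2,-9,-18,0,0,0,1],[2,-9,-18,0,0,0,1],[2,-9,-18,0,0,0,1]]]'
python3 - <<'E'
from h import *
n='wrist';im,d,C=snap(n,'w1.png'); np.savez('w1.npz',im=im,d=d,K=C[0],M=C[1],t=C[2])
print(-C[1].T@C[2],C[1])
for k in ['tray','test_cassette','mailer_b','stop_flag']:
    for i,r in enumerate(manip.trace(n,k)[:4]):
        P=cloud(n,d,r['pixels'],C);np.save(f'w1_{k}_{i}.npy',P)
        print(k,round(r['conf'],2),np.round(r['extent']), np.round(np.median(P,0),3) if len(P) else '')
for k in ['stop_point','stop_hinge','flag_end','mailer_b_center','mailer_b_label','tray','rack']:
    for r in manip.spot_point(n,k)[:4]:
        u,v=map(int,np.round(r['uv']));m=np.zeros(d.shape,bool);m[v,u]=1
        print(' pt',k,round(r['conf'],2),np.round(r['uv']),np.round(cloud(n,d,m,C),3))
E
```

```text
t: 2.5
eef_pos: [0.5348, 0.02, 0.3811]
eef_rot: [-0.001, 0.707, 0.707, -0.001]
ft_force: [-0.1, 0.4, 0.3]
gripper_width: 0.0854
finger_force: 0.0
[0.53554746 0.09064863 0.5520211 ] [[ 9.99996937e-01 -1.19163509e-03 -2.16941138e-03]
 [-5.32127007e-04 -9.59487449e-01  2.81750867e-01]
 [-2.41726722e-03 -2.81748850e-01 -9.59485145e-01]]
tray 0.82 [200.  33. 280. 251.] [0.464 0.092 0.006]
test_cassette 0.69 [308. 190. 355. 219.] [ 0.621 -0.04   0.051]
test_cassette 0.16 [301. 120. 374. 162.] [0.62  0.05  0.062]
mailer_b 0.78 [209. 140. 243. 201.] [0.456 0.006 0.016]
mailer_b 0.73 [298. 119. 372. 161.] [0.62  0.05  0.062]
mailer_b 0.71 [319. 241. 376. 278.] [ 0.648 -0.126  0.062]
stop_flag 0.97 [236.  31. 275.  67.] [0.516 0.158 0.113]
 pt stop_point 0.82 [233.  68.] [[0.472 0.154 0.005]]
 pt stop_point 0.16 [225. 155.] [[0.456 0.027 0.014]]
 pt stop_hinge 0.68 [269.  60.] [[0.527 0.157 0.061]]
 pt stop_hinge 0.49 [322. 252.] [[ 0.611 -0.127  0.035]]
 pt flag_end 0.64 [257.  47.] [[0.515 0.161 0.132]]
 pt mailer_b_center 0.96 [346. 256.] [[ 0.645 -0.123  0.061]]
 pt mailer_b_label 0.76 [356. 256.] [[ 0.658 -0.119  0.07 ]]
 pt mailer_b_label 0.67 [226. 159.] [[0.458 0.022 0.018]]
 pt tray 0.87 [227. 152.] [[0.46  0.032 0.017]]
 pt tray 0.74 [220. 329.] [[ 0.435 -0.281  0.023]]
```

View pics/w1.png

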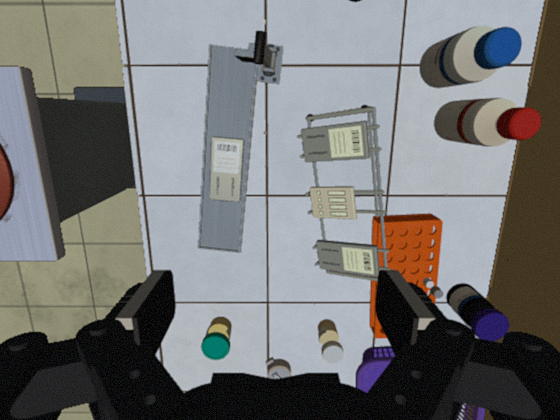

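```bash
python3 - <<'E'
from h import *
P=np.load('w1_tray_0.npy');Q=P[(P[:,2]<.03)&(P[:,2]>-.01)]
Q=Q[(Q[:,0]<.515)]
print('tray',cv2.minAreaRect(Q[:,:2].astype(np.float32)*1000), np.percentile(Q[:,2],[2,50,98]))
def rect(P,name):
    c=np.median(P,0);P=P[np.linalg.norm(P-c,axis=1)<.065]
    for _ in range(4):
        c=P.mean(0);n=np.linalg.svd(P-c,full_matrices=False)[2][2];n*=np.sign(n[2])
        P=P[abs((P-c)@n)<.004]
    ex=np.cross([0,-1,0],n) if abs(n[0])>.2 else np.array([0,1,0]);ex=ex-ex@n*n;ex/=np.linalg.norm(ex);
    if ex[2]<-.1: ex=-ex
    ey=np.cross(n,ex)
    r=cv2.minAreaRect((np.c_[(P-c)@ex,(P-c)@ey]*1000).astype(np.float32))
    cc=c+ex*r[0][0]/1000+ey*r[0][1]/1000
    print(name,len(P),'n',n.round(3),'tilt',np.degrees(np.arccos(n[2])).round(1),'ctr top',cc.round(4),'ex',ex.round(3),r)
for i in range(3): rect(np.load(f'w1_mailer_b_{i}.npy'),f'm{i}')
rect(np.load('w1_test_cassette_0.npy'),'cas')
P=np.load('w1_stop_flag_0.npy');Q=P[P[:,2]>.08]
print('flag',len(Q),np.percentile(Q,[3,50,97],axis=0))
E
```

```text
tray ((457.65283203125, 25.788040161132812), (335.37603759765625, 82.07012176513672), 82.53032684326172) [0.00391732 0.00604109 0.01053809]
m0 1959 n [-0.    -0.002  1.   ] tilt 0.1 ctr top [0.4555 0.0033 0.016 ] ex [-0.     1.     0.002] ((-2.1259803771972656, 0.3788909912109375), (50.33186340332031, 101.13968658447266), 84.99082946777344)
m1 2297 n [-0.566 -0.086  0.82 ] tilt 35.0 ctr top [0.6149 0.049  0.0586] ex [ 0.823 -0.     0.569] ((-4.119964599609375, -1.2344722747802734), (101.15365600585938, 50.001224517822266), 7.524178504943848)
m2 1742 n [-0.568 -0.08   0.819] tilt 35.0 ctr top [ 0.6431 -0.1282  0.0586] ex [0.822 0.    0.57 ] ((-3.880817413330078, -1.841339111328125), (101.55127716064453, 50.450191497802734), 7.6607985496521)
cas 1345 n [-0.564 -0.083  0.821] tilt 34.8 ctr top [ 0.6194 -0.0412  0.0493] ex [0.824 0.    0.566] ((-1.6851768493652344, -1.088418960571289), (72.71590423583984, 50.3749885559082), 8.111629486083984)
flag 600 [[0.48973883 0.14604348 0.08535559]
 [0.51363292 0.15797273 0.12919   ]
 [0.52353617 0.17442042 0.133969  ]]
```

```bash
python3 - <<'E'
from h import *
P=np.load('w1_tray_0.npy');Q=P[(P[:,2]<.014)&(P[:,2]>-.002)]
a=np.radians(82.5)
for _ in range(3):
    e=np.array([np.cos(a),np.sin(a)]);f=np.array([e[1],-e[0]])
    s=Q[:,:2]@e;w=Q[:,:2]@f
    L=[];H=[]
    for s0 in np.arange(-.07,.19,.01):
        m=(s>s0)&(s<s0+.01)
        if m.sum()>20: L.append((s0,np.percentile(w[m],1)));H.append((s0,np.percentile(w[m],99)))
    L=np.array(L);H=np.array(H);k=L[:,0]<.17
    pl=np.polyfit(L[:,0],L[:,1],1);ph=np.polyfit(H[:,0],H[:,1],1)
    print(np.degrees(a),pl,ph,((L[:,1]+H[:,1])/2).round(4),(H[:,1]-L[:,1]).round(4),np.percentile(s,[.3,99.7]))
    a-=np.arctan(np.median(np.diff(L[:,1]))/.01)*0+np.arctan(pl[0])
E
```

```text
82.5 [-0.01262061  0.41439136] [-0.01524872  0.4856664 ] [0.4512 0.4509 0.4508 0.4505 0.4496 0.4499 0.4503 0.4501 0.4495 0.4503
 0.4494 0.4496 0.4502 0.4491 0.4489 0.4493 0.4496 0.4493 0.4487 0.4479
 0.4471 0.4478 0.4477 0.4479 0.4476 0.4476] [0.0713 0.0719 0.0714 0.0707 0.0702 0.0701 0.0709 0.0719 0.0726 0.0716
 0.0715 0.072  0.0705 0.0722 0.0725 0.071  0.0707 0.0713 0.0713 0.0708
 0.0708 0.0699 0.0691 0.0706 0.072  0.0708] [-0.07595641  0.24928011]
83.22306953286268 [0.00046615 0.41436086] [-0.00198778  0.48562011] [0.45   0.4501 0.4503 0.4496 0.4489 0.4504 0.4501 0.4499 0.4499 0.4501
 0.4501 0.4503 0.4502 0.4497 0.4501 0.4509 0.4504 0.4506 0.4497 0.4489
 0.4495 0.4497 0.4499 0.4498 0.4495 0.4501] [0.0712 0.0721 0.0704 0.0702 0.0703 0.0705 0.0716 0.072  0.073  0.0716
 0.0721 0.0707 0.072  0.072  0.0718 0.0705 0.0708 0.0711 0.0711 0.0713
 0.0699 0.0688 0.0702 0.0711 0.0717 0.0712] [-0.0816458   0.24277125]
83.19636139137477 [-5.86414068e-05  4.14335624e-01] [-0.00247674  0.48561599] [0.4501 0.4501 0.4503 0.4497 0.4489 0.4504 0.4501 0.4499 0.4499 0.4501
 0.45   0.4503 0.4502 0.4497 0.4498 0.4508 0.4504 0.4505 0.4496 0.4488
 0.4494 0.4496 0.4498 0.4497 0.4494 0.45  ] [0.0712 0.0721 0.0704 0.0702 0.0703 0.0705 0.0715 0.072  0.073  0.0716
 0.0721 0.0707 0.072  0.072  0.0725 0.0705 0.0708 0.0712 0.0711 0.0713
 0.0699 0.0687 0.0703 0.0711 0.0717 0.0712] [-0.08143531  0.24301095]
```

```bash
cat >> h.py <<'E'
TE=np.array([.1193,.9929,0]);TF=np.array([.9929,-.1193,0]);TO=np.array([.4572,.0332,0])
TR=np.stack([TF,TE,[0,0,1]],1)
def tray(p): return TR.T@(np.asarray(p)-TO)
def where():
    s=manip.get_state();q=s['eef_rot'];M=R.from_quat([q[1],q[2],q[3],q[0]]).as_matrix()
    print('t',round(s['t'],2),'tray mm',(tray(s['eef_pos'])*1000).round(1),'world',s['eef_pos'].round(4),'F',s['ft_force'].round(1),'w',round(s['gripper_width'],4),'ff',round(s['finger_force'],1))
    print('tool axes in tray (cols x,y,z)',(TR.T@M).round(3).tolist())
    return s,M
E
python3 -m creep '[[[5,0.6,0,0,0,2,0],[10,1.2,0,0,0,5,0],[13.7,1.8,0,0,0,6.85,0],[13.7,1.8,5,0,0,6.85,0],[13.7,1.8,10,0,0,6.85,0],[13.7,1.8,15,0,0,6.85,0],[13.7,1.8,20,0,0,6.85,0],[13.7,1.8,24,0,0,6.85,0],[13.7,1.8,27.5,0,0,6.85,0],[13.7,1.8,27.5,0,0,6.85,0],[13.7,1.8,27.5,0,0,6.85,0],[13.7,1.8,27.5,0,0,6.85,0]]]' 40; python3 -c "
from h import *
where();snap('scene','s1.png')"
```

```text
t: 4.3
eef_pos: [0.5551, 0.1573, 0.1109]
eef_rot: [0.001, 0.748, 0.664, 0.002]
ft_force: [0.1, 0.6, 0.7]
gripper_width: 0.0002
finger_force: 0.0
t 4.3 tray mm [ 82.4 134.9 110.9] world [0.5551 0.1573 0.1109] F [0.1 0.6 0.7] w 0.0002 ff 0.0
tool axes in tray (cols x,y,z) [[-0.0, 1.0, 0.005], [1.0, 0.0, 0.001], [0.001, 0.005, -1.0]]
```

```bash
python3 -m creep '[[[0,-1,0,0,0,0,0],[0,-1.9,0.2,0,0,0,0],[0,-2.9,0.4,0,0,0,0],[0,-3.8,0.7,0,0,0,0],[0,-4.7,1.2,0,0,0,0],[0,-5.5,1.8,0,0,0,0],[0,-6.2,2.5,0,0,0,0],[0,-6.7,3.3,0,0,0,0],[0,-7.1,4.1,0,0,0,0],[0,-7.4,4.8,0,0,0,0],[0,-7.7,5.7,0,0,0,0],[0,-7.75,6.3,0,0,0,0],[0,-7.75,6.6,0,0,0,0],[0,-7.75,6.6,0,0,0,0],[0,-7.75,6.6,0,0,0,0]]]'; python3 -c "
from h import *
where()"
```

```text
t: 5.85
eef_pos: [0.4762, 0.1662, 0.0417]
eef_rot: [-0.0, 0.748, 0.664, -0.0]
ft_force: [-0.1, -0.3, 0.3]
gripper_width: 0.0002
finger_force: 0.0
t 5.85 tray mm [  3.  134.3  41.7] world [0.4762 0.1662 0.0417] F [-0.1 -0.3  0.3] w 0.0002 ff 0.0
tool axes in tray (cols x,y,z) [[0.0, 1.0, -0.0], [1.0, -0.0, -0.0], [-0.0, -0.0, -1.0]]
```

```bash
python3 - <<'E'
from h import *
a=snap('scene')[0];b=snap('side')[0]
o=np.hstack([cv2.resize(x[r:r+90,c:c+90],(396,396),interpolation=2) for x,r,c in((a,125,175),(b,195,180))])
cv2.imwrite('pics/v2.png',o[:,:,::-1])
E
```

```text
(no output)
```

View pics/v2.png

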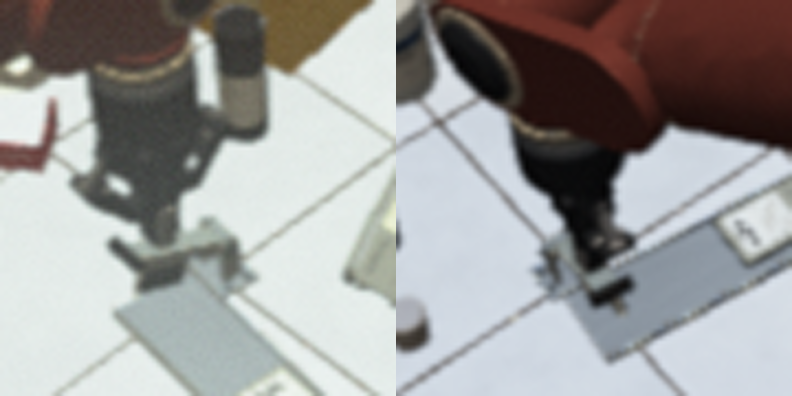

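```bash
python3 -m creep '[[[0,0,0.3,0,0,0,0],[0,0,0.3,0,0,0,0],[0,0,0.3,0,0,0,0]]]'; python3 -c "
from h import *
where()"
```

```text
t: 6.25
eef_pos: [0.476, 0.1662, 0.0387]
eef_rot: [-0.0, 0.748, 0.664, -0.0]
ft_force: [-1.3, 0.3, 1.2]
gripper_width: 0.0002
finger_force: 0.0
t 6.25 tray mm [  2.8 134.3  38.7] world [0.476  0.1662 0.0387] F [-1.3  0.3  1.2] w 0.0002 ff 0.0
tool axes in tray (cols x,y,z) [[-0.0, 1.0, -0.0], [1.0, 0.0, -0.0], [-0.0, -0.0, -1.0]]
```

```bash
python3 -m creep '[[[0,0,0.2,0,0,0,0],[0,0,0.4,0,0,0,0],[0,0,0.4,0,0,0,0]]]'; python3 -c "
from h import *
where()"
```

```text
t: 6.55
eef_pos: [0.4758, 0.1662, 0.0343]
eef_rot: [-0.0, 0.748, 0.664, -0.0]
ft_force: [-0.6, 0.9, 0.5]
gripper_width: -0.0001
finger_force: 0.0
t 6.55 tray mm [  2.6 134.3  34.3] world [0.4758 0.1662 0.0343] F [-0.6  0.9  0.5] w -0.0001 ff 0.0
tool axes in tray (cols x,y,z) [[-0.0, 1.0, -0.001], [1.0, 0.0, -0.0], [-0.0, -0.001, -1.0]]
```

```bash
python3 -m creep '[[[0,0,-3,0,0,0,0],[0,0,-7,0,0,0,0],[-3,0,-12,0,0,0,0],[-8,0,-14,0,0,0,0],[-10,0,-14,0,0,0,0],[-10,0,-14,0,0,0,0]]]'; python3 - <<'E'
from h import *
where()
im,d,C=snap('wrist','w2.png')
for k in ['stop_flag','tray']:
    for i,r in enumerate(manip.trace('wrist',k)[:2]):
        P=cloud('wrist',d,r['pixels'],C);T=(np.array([tray(p) for p in P])*1000)
        print(k,r['conf'],r['extent'],np.percentile(T,[1,50,99],axis=0).round(0).tolist());np.save(f'w2_{k}_{i}.npy',T)
        if k=='stop_flag':
            for z in range(0,140,8):
                m=(T[:,2]>z)&(T[:,2]<=z+8)
                if m.sum()>5: print(z,m.sum(),T[m].mean(0).round(1),np.ptp(T[m],axis=0).round(1))
E
```

```text
t: 7.15
eef_pos: [0.465, 0.0644, 0.1768]
eef_rot: [0.002, 0.749, 0.662, 0.001]
ft_force: [0.1, 1.0, -0.2]
gripper_width: 0.0001
finger_force: 0.0
t 7.15 tray mm [  4.   31.9 176.8] world [0.465  0.0644 0.1768] F [ 0.1  1.  -0.2] w 0.0001 ff 0.0
tool axes in tray (cols x,y,z) [[0.004, 1.0, 0.004], [1.0, -0.004, -0.001], [-0.001, 0.004, -1.0]]
stop_flag 0.9 [220.1, 44.1, 342.0, 92.8] [[-35.0, 119.0, 35.0], [4.0, 134.0, 59.0], [60.0, 149.0, 75.0]]
0 15 [ 57.6 133.1   5.9] [99.4 13.8  2.4]
16 6 [  7.8 124.5  23.4] [7.1 0.1 1.1]
32 50 [ -4.4 124.4  37.1] [85.3  0.9  6.6]
40 546 [ 48.1 133.7  46.5] [87.3 20.6  8. ]
48 928 [ 29.7 133.7  51.6] [78.9 20.2  8. ]
56 876 [  3.5 133.8  60.1] [36.9 20.1  8. ]
64 813 [-19.7 133.8  67.7] [34.5 33.5  8. ]
72 533 [-30.1 134.3  73.4] [10.2 33.3  3.7]
stop_flag 0.29 [421.0, 328.3, 536.2, 391.7] [[62.0, -150.0, 30.0], [218.0, -124.0, 70.0], [247.0, 39.0, 263.0]]
24 51 [ 165.2 -124.1   29.3] [15.9  6.   7.2]
32 144 [ 171.4 -123.7   36.3] [24.4 12.8  7.8]
40 227 [ 181.4 -123.9   44.3] [25.9 22.2  8. ]
48 333 [ 192.6 -123.9   52. ] [24.6 26.2  7.9]
56 442 [ 204.1 -123.7   60.1] [25.4 34.4  8. ]
64 588 [ 215.7 -124.1   68.1] [62.7 51.1  8. ]
72 711 [ 227.1 -124.3   76.1] [26.1 48.4  8. ]
80 764 [ 238.1 -125.8   83.5] [25.2 50.4  7.8]
tray 0.65 [220.1, 45.0, 347.1, 352.9] [[-37.0, -58.0, 4.0], [4.0, 98.0, 6.0], [66.0, 156.0, 74.0]]
```

View pics/w2.png

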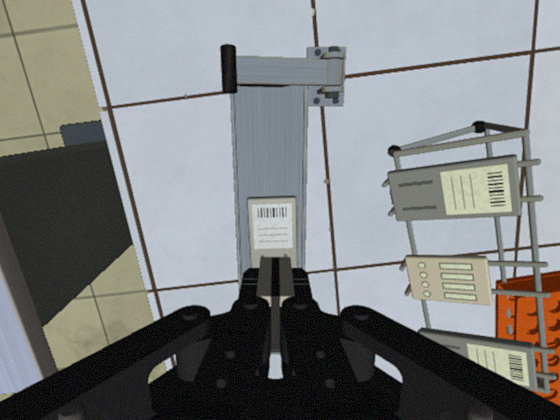

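```bash
python3 -m creep '[[[4,-1,0,0,0,0,0],[8,-1.7,0,0,0,0,0],[10,-1.7,3,0,0,0,0],[10,-1.7,8,0,0,0,0],[10,-1.7,10,0,0,0,0],[10,-1.7,11,0,0,0,0],[10,-1.7,11,0,0,0,0]]]';python3 -m creep '[[[0,0,0.5,0,0,0,0],[0,0,1,0,0,0,0],[0,0,1,0,0,0,0]]]'; python3 - <<'E'
from h import *
where()
E
python3 -m creep '[[[0,0,0.5,0,0,0,0],[0,0,1,0,0,0,0],[0,0,1.2,0,0,0,0],[0,0,1.2,0,0,0,0]]]';python3 - <<'E'
from h import *
where()
for n in ('scene','side'):
    im,d,C=snap(n,n+'3.png')
    for i,r in enumerate(manip.trace(n,'stop_flag')[:1]):
        P=cloud(n,d,r['pixels'],C);T=np.array([tray(p) for p in P])*1000;T=T[(T[:,0]<0)&(T[:,0]>-60)&(T[:,1]>100)]
        print(n,r['conf'],r['extent'],len(T),np.percentile(T,[5,50,95],axis=0).round(0).tolist())
E
```

```text
t: 8.0
eef_pos: [0.4576, 0.1687, 0.0627]
eef_rot: [-0.001, 0.748, 0.664, -0.002]
ft_force: [0.1, 0.2, 0.6]
gripper_width: 0.0003
finger_force: 0.0
t: 8.3
eef_pos: [0.4596, 0.1683, 0.0552]
eef_rot: [0.0, 0.748, 0.664, 0.0]
ft_force: [0.3, 0.9, -0.5]
gripper_width: 0.0002
finger_force: 0.0
t 8.3 tray mm [-13.8 134.4  55.2] world [0.4596 0.1683 0.0552] F [ 0.3  0.9 -0.5] w 0.0002 ff 0.0
tool axes in tray (cols x,y,z) [[0.0, 1.0, 0.001], [1.0, -0.0, 0.0], [0.0, 0.001, -1.0]]
t: 8.7
eef_pos: [0.4587, 0.1681, 0.0421]
eef_rot: [-0.0, 0.748, 0.664, -0.0]
ft_force: [-0.6, 0.1, -0.7]
gripper_width: -0.0004
finger_force: 0.0
t 8.7 tray mm [-14.6 134.2  42.1] world [0.4587 0.1681 0.0421] F [-0.6  0.1 -0.7] w -0.0004 ff 0.0
tool axes in tray (cols x,y,z) [[0.0, 1.0, -0.001], [1.0, -0.0, -0.0], [-0.0, -0.001, -1.0]]
scene 0.56 [200.5, 174.1, 225.7, 193.8] 105 [[-38.0, 117.0, 29.0], [-20.0, 125.0, 59.0], [-2.0, 138.0, 75.0]]
side 0.55 [216.4, 249.1, 233.5, 266.0] 52 [[-36.0, 124.0, 44.0], [-29.0, 137.0, 72.0], [-6.0, 147.0, 78.0]]
```

```bash
python3 - <<'E'
from h import *
im,d,C=snap('wrist')
a=cv2.imread('pics/scene3.png');b=cv2.imread('pics/side3.png')
o=np.hstack([cv2.resize(a[145:205,190:250],(360,360),interpolation=2),cv2.resize(im[60:420,60:500,::-1],(440,360))])
cv2.imwrite('pics/v3.png',o)
E
```

```text
(no output)
```

View pics/v3.png

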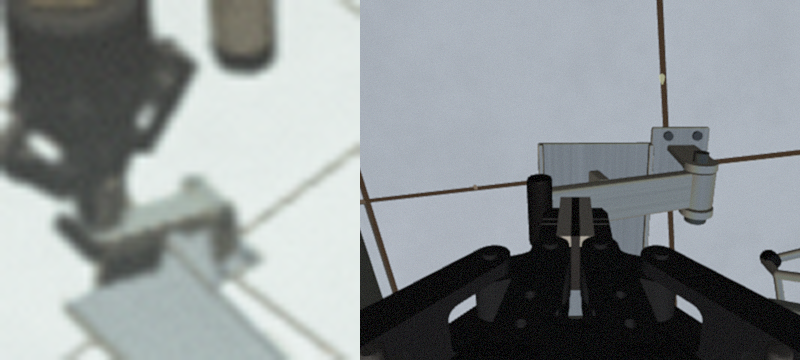

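```bash
python3 - <<'E'
from h import *
im,d,C=snap('wrist')
for v in range(225,330,8):
    for u in (268,276,284):
        m=np.zeros(d.shape,bool);m[v,u]=1;P=cloud('wrist',d,m,C)
        print(v,u,(tray(P[0])*1000).round(0) if len(P) else None,im[v,u],end=' | ')
    print()
s,M=where();print(s['moment'],s['effort'].round(1))
E
```

```text
225 268 [-18. 136.   6.] [120 126 134] | 225 276 [-13. 136.   6.] [121 127 137] | 225 284 [ -8. 136.   5.] [116 122 133] | 
233 268 [-18. 131.   6.] [114 125 132] | 233 276 [-13. 131.   6.] [115 121 131] | 233 284 [ -8. 131.   6.] [121 130 135] | 
241 268 [-18. 125.   6.] [112 121 132] | 241 276 [-13. 125.   5.] [119 127 136] | 241 284 [ -8. 125.   6.] [117 125 135] | 
249 268 [-17. 145.  67.] [89 86 80] | 249 276 [-13. 144.  64.] [112 114 106] | 249 284 [ -9. 143.  64.] [122 125 123] | 
257 268 [-17. 144.  75.] [70 72 75] | 257 276 [-13. 144.  73.] [47 55 57] | 257 284 [-10. 144.  73.] [68 74 73] | 
265 268 [-17. 145.  84.] [65 60 53] | 265 276 [-13. 144.  82.] [ 7  2 10] | 265 284 [-10. 144.  84.] [54 54 51] | 
273 268 [-16. 144.  90.] [60 58 55] | 273 276 [-13. 145.  92.] [1 0 6] | 273 284 [-10. 144.  91.] [57 58 56] | 
281 268 [-16. 145.  98.] [59 58 57] | 281 276 [-13. 144.  98.] [0 6 3] | 281 284 [-10. 145.  98.] [60 62 56] | 
289 268 [-16. 144. 103.] [58 56 53] | 289 276 [-13. 144. 103.] [19 18 18] | 289 284 [-10. 144. 103.] [54 56 49] | 
297 268 [-16. 145. 109.] [172 163 154] | 297 276 [-13. 144. 109.] [51 44 45] | 297 284 [-11. 144. 109.] [177 170 158] | 
305 268 [-16. 145. 116.] [38 38 35] | 305 276 [-13. 141. 109.] [48 44 41] | 305 284 [-11. 145. 115.] [ 6 10  4] | 
313 268 [-16. 143. 117.] [13 11 13] | 313 276 [-13. 138. 109.] [53 51 46] | 313 284 [-11. 146. 121.] [20 18 17] | 
321 268 [-16. 140. 117.] [17 15 21] | 321 276 [-13. 135. 110.] [47 45 43] | 321 284 [-11. 146. 125.] [13 17 12] | 
329 268 [-16. 137. 117.] [4 3 0] | 329 276 [-13. 132. 110.] [53 46 45] | 329 284 [-11. 143. 126.] [19 23 22] | 
t 9.0 tray mm [-14.  134.4  42.9] world [0.4593 0.1683 0.0429] F [-0.2  0.1 -0.5] w -0.0 ff 0.0
tool axes in tray (cols x,y,z) [[-0.0, 1.0, 0.0], [1.0, 0.0, 0.0], [0.0, 0.0, -1.0]]
[-0.02612356  0.02007181 -0.00621858] [ -0.  -27.8 -33.   -0.    0.    0. ]
```

```bash
python3 -m creep '[[[0,0,0.6,0,0,0,0],[0,0,1.2,0,0,0,0],[0,0,1.5,0,0,0,0],[0,0,1.5,0,0,0,0]]]';python3 -c "
from h import *
where()"
python3 -m creep '[[[0,0,0.2,0,0,0,0],[0,0,0.5,0,0,0,0],[0,0,0.5,0,0,0,0]]]';python3 - <<'E'
from h import *
where()
im,d,C=snap('wrist','w3.png')
for v in range(225,290,4):
    print(v,end=' ')
    for u in (240,250,268,276,284,296,304,320):
        m=np.zeros(d.shape,bool);m[v,u]=1;P=cloud('wrist',d,m,C)
        print((tray(P[0])*1000).round(0) if len(P) else None,end=' | ')
    print()
E
```

```text
t: 9.4
eef_pos: [0.4584, 0.1681, 0.0267]
eef_rot: [-0.0, 0.748, 0.664, -0.001]
ft_force: [0.7, 0.5, -0.6]
gripper_width: -0.0001
finger_force: 0.0
t 9.4 tray mm [-14.9 134.1  26.7] world [0.4584 0.1681 0.0267] F [ 0.7  0.5 -0.6] w -0.0001 ff 0.0
tool axes in tray (cols x,y,z) [[-0.0, 1.0, -0.002], [1.0, 0.0, -0.001], [-0.001, -0.002, -1.0]]
t: 9.7
eef_pos: [0.4589, 0.1682, 0.0223]
eef_rot: [-0.0, 0.748, 0.664, -0.0]
ft_force: [1.8, 0.1, 0.5]
gripper_width: -0.0001
finger_force: 0.0
t 9.7 tray mm [-14.4 134.3  22.3] world [0.4589 0.1682 0.0223] F [1.8 0.1 0.5] w -0.0001 ff 0.0
tool axes in tray (cols x,y,z) [[0.0, 1.0, -0.001], [1.0, -0.0, -0.0], [-0.0, -0.001, -1.0]]
225 [-34. 143.   8.] | [-28. 143.   6.] | [-18. 143.   6.] | [-13. 143.   6.] | [ -9. 143.   6.] | [ -2. 143.   7.] | [  3. 142.   5.] | [ 12. 143.   7.] | 
229 [-34. 141.   8.] | [-28. 140.   6.] | [-18. 141.   6.] | [-13. 140.   6.] | [ -9. 140.   5.] | [ -2. 140.   6.] | [  3. 140.   6.] | [ 12. 140.   6.] | 
233 [-34. 139.   8.] | [-29. 137.   5.] | [-18. 138.   6.] | [-13. 138.   6.] | [ -9. 138.   6.] | [ -2. 138. 
[... 1543 characters left out ...]
0. 144.  70.] | [ -5. 140.  63.] | [ -2. 140.  62.] | [  7. 133.  48.] | 
277 [-30. 134.  53.] | [-24. 140.  66.] | [-17. 144.  74.] | [-14. 144.  73.] | [-11. 144.  74.] | [ -5. 140.  66.] | [ -2. 140.  66.] | [  7. 131.  48.] | 
281 [-30. 132.  53.] | [-24. 140.  69.] | [-17. 144.  77.] | [-14. 144.  77.] | [-11. 145.  78.] | [ -6. 140.  69.] | [ -2. 140.  69.] | [  7. 129.  48.] | 
285 [-28. 140.  72.] | [-24. 141.  73.] | [-17. 144.  80.] | [-14. 144.  80.] | [-11. 144.  80.] | [ -6. 140.  72.] | [ -3. 140.  72.] | [  7. 126.  47.] | 
289 [-27. 140.  75.] | [-24. 140.  76.] | [-16. 144.  83.] | [-14. 144.  83.] | [-11. 144.  83.] | [ -6. 140.  75.] | [ -3. 140.  76.] | [ 14. 101.   5.] |
```

```bash
python3 -m creep '[[[0,0,0.2,0,0,0,0],[0,0,0.4,0,0,0,0],[0,0,0.6,0,0,0,0],[0,0,0.6,0,0,0,0]]]';python3 - <<'E'
from h import *
where()
im,d,C=snap('wrist')
for v in range(249,285,8):
    print(v,end=' ')
    for u in (240,250,268,276,284,296,304,320):
        m=np.zeros(d.shape,bool);m[v,u]=1;P=cloud('wrist',d,m,C)
        print((tray(P[0])*1000).round(0) if len(P) else None,end=' | ')
    print()
E
```

```text
t: 10.15
eef_pos: [0.4589, 0.1682, 0.0163]
eef_rot: [-0.0, 0.748, 0.664, -0.0]
ft_force: [-0.9, 0.2, -0.2]
gripper_width: -0.0001
finger_force: 0.0
t 10.15 tray mm [-14.4 134.2  16.3] world [0.4589 0.1682 0.0163] F [-0.9  0.2 -0.2] w -0.0001 ff 0.0
tool axes in tray (cols x,y,z) [[-0.0, 1.0, -0.001], [1.0, 0.0, -0.0], [-0.0, -0.001, -1.0]]
249 [-30. 146.  45.] | [-26. 144.  39.] | [-17. 144.  40.] | [-14. 144.  40.] | [-10. 144.  40.] | [ -4. 145.  41.] | [ -1. 145.  40.] | [  7. 144.  40.] | 
257 [-30. 143.  45.] | [-25. 142.  44.] | [-17. 144.  49.] | [-14. 144.  48.] | [-10. 144.  48.] | [ -5. 143.  45.] | [ -1. 142.  45.] | [  6. 142.  44.] | 
265 [-30. 139.  45.] | [-25. 138.  45.] | [-17. 144.  56.] | [-14. 144.  57.] | [-10. 144.  57.] | [ -4. 138.  43.] | [ -1. 138.  44.] | [  6. 139.  45.] | 
273 [-30. 135.  46.] | [-25. 140.  56.] | [-17. 144.  64.] | [-14. 144.  64.] | [-10. 144.  64.] | [ -5. 141.  57.] | [ -2. 140.  57.] | [  7. 134.  44.] | 
281 [-30. 131.  45.] | [-24. 140.  64.] | [-17. 144.  71.] | [-14. 144.  71.] | [-11. 144.  71.] | [ -6. 140.  63.] | [ -2. 140.  63.] | [  7. 130.  44.] |
```

```bash
python3 -m creep '[[[0,0,0.15,0,0,0,0],[0,0,0.3,0,0,0,0],[0,0,0.3,0,0,0,0]]]';python3 -c "
from h import *
where()"
```

```text
t: 10.5
eef_pos: [0.4594, 0.1683, 0.0152]
eef_rot: [-0.0, 0.748, 0.664, -0.0]
ft_force: [-4.6, -1.3, 10.7]
gripper_width: -0.0
finger_force: 5.0
t 10.5 tray mm [-13.9 134.4  15.2] world [0.4594 0.1683 0.0152] F [-4.6 -1.3 10.7] w -0.0 ff 5.0
tool axes in tray (cols x,y,z) [[-0.0, 1.0, -0.001], [1.0, 0.0, -0.0], [-0.0, -0.001, -1.0]]
```

```bash
python3 -m creep '[[[0,0,-4,0,0,0,0],[0,0,-8,0,0,0,0],[-5,0.5,-9,0,0,0,0.35],[-10,1.6,-9,0,0,0,0.35],[-15,1.6,-9,0,0,0,0.35],[-20,1.6,-9,0,0,0,0.35],[-24.1,1.6,-8,0,0,0,0.35],[-24.1,1.6,-4,0,0,0,0.35],[-24.1,1.6,0,0,0,0,0.35],[-24.1,1.6,2.3,0,0,0,0.35],[-24.1,1.6,2.3,0,0,0,0.35],[-24.1,1.6,2.3,0,0,0,0.35]]]';python3 - <<'E'
from h import *
where()
im,d,C=snap('wrist','w4.png')
T=np.full(d.shape+(3,),np.nan);v,u=np.nonzero(d>0);T[v,u]=(cloud('wrist',d,d>0,C)-TO)@TR*1000
np.save('w4T.npy',T)
for x0 in range(-30,36,5):
    for v in range(330,200,-1):pass
m=(T[...,2]>9)&(T[...,2]<60)&(abs(T[...,0])<50)&(T[...,1]<-85)
for x0 in range(-40,45,5):
    k=m&(T[...,0]>=x0)&(T[...,0]<x0+5)
    if k.sum()>3: print(x0,k.sum(),'zmin',np.percentile(T[k][:,2],2).round(1),'y',np.percentile(T[k][:,1],[2,50,98]).round(0))
r=manip.trace('wrist','mailer_a')
for q in r[:3]:
    P=T[q['pixels']];P=P[abs(P[:,2]-16)<4]; 
    if len(P)>100: print(q['conf'],cv2.minAreaRect(P[:,:2].astype(np.float32)),np.median(P[:,2]))
E
```

```text
t: 11.7
eef_pos: [0.4464, -0.0729, -0.009]
eef_rot: [-0.0, 0.748, 0.664, -0.0]
ft_force: [0.3, -0.3, 1.6]
gripper_width: 0.0299
finger_force: 0.0
t 11.7 tray mm [   2.  -106.7   -9. ] world [ 0.4464 -0.0729 -0.009 ] F [ 0.3 -0.3  1.6] w 0.0299 ff 0.0
tool axes in tray (cols x,y,z) [[-0.0, 1.0, -0.0], [1.0, 0.0, 0.0], [0.0, -0.0, -1.0]]
-40 62 zmin 9.0 y [-120. -103.  -86.]
-35 254 zmin 9.1 y [-118. -100.  -85.]
-30 88 zmin 29.7 y [-101. -101. -100.]
-25 337 zmin 9.3 y [-169. -101.  -96.]
-20 549 zmin 9.4 y [-168.  -97.  -96.]
-15 1157 zmin 9.7 y [-168. -105.  -96.]
-10 35 zmin 9.0 y [-169. -168. -166.]
-5 35 zmin 9.0 y [-169. -168. -166.]
0 43 zmin 9.1 y [-169. -168. -166.]
5 37 zmin 9.0 y [-170. -168. -166.]
10 39 zmin 9.1 y [-170. -168. -166.]
15 1245 zmin 9.8 y [-167. -104.  -96.]
20 464 zmin 9.2 y [-168.  -97.  -96.]
25 379 zmin 9.3 y [-168. -101.  -96.]
30 222 zmin 9.1 y [-109. -100.  -86.]
35 76 zmin 9.1 y [-111.  -97.  -85.]
0.79 ((2.7574520111083984, -36.975955963134766), (50.282127380371094, 85.86882019042969), 1.6349585056304932) 15.831941159847467
```

View pics/w4.png

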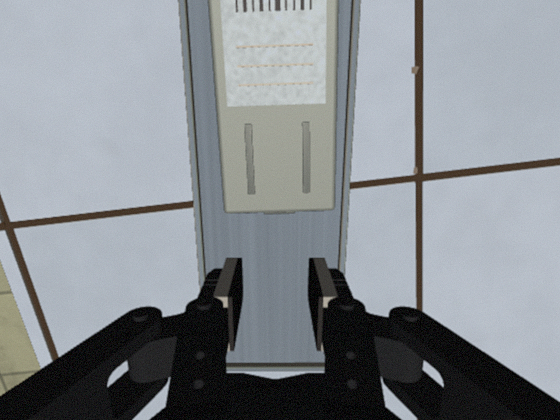

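```bash
python3 - <<'E'
import numpy as np
T=np.load('w4T.npy');m=(abs(T[...,1]+96.5)<3)&(abs(T[...,0])<40)&(T[...,2]>10)
for x0 in range(-40,40,4):
    k=m&(T[...,0]>=x0)&(T[...,0]<x0+4)
    if k.sum()>3: print(x0,k.sum(),np.percentile(T[k][:,2],[0,3,50]).round(1))
E
```

```text
-40 987 [64.7 66.7 81. ]
-36 512 [10.1 10.3 74.1]
-28 167 [60.3 61.2 68. ]
-24 528 [58.4 60.1 71.9]
-20 803 [24.  27.4 62.2]
-16 700 [21.1 26.  54.3]
-12 119 [88.1 91.6 94.6]
-8 803 [ 90.9  92.5 100.3]
-4 785 [ 91.3  93.5 100.9]
0 743 [ 92.6  94.1 101.2]
4 776 [ 92.2  93.2 100.9]
8 825 [ 90.7  92.4 100.6]
12 210 [87.2 91.7 97. ]
16 601 [21.2 26.  52.9]
20 851 [23.7 27.3 60.4]
24 518 [57.5 60.2 71.8]
28 232 [59.  61.1 68.6]
32 16 [10.  10.  10.4]
36 404 [66.2 67.8 73.9]
```

```bash
python3 -m creep '[[[0,0,1.15,0,0,0,0.35],[0,0,1.15,0,0,0,0.35],[1.5,0,1.15,0,0,0,0.35],[3,-0.1,1.15,0,0,0,0.35],[4.5,-0.1,1.15,0,0,0,0.35],[6,-0.1,1.15,0,0,0,0.35],[7.5,-0.1,1.15,0,0,0,0.35],[9,-0.1,1.15,0,0,0,0.35],[10,-0.1,1.15,0,0,0,0.35],[10.8,-0.1,1.15,0,0,0,0.35],[11.3,-0.1,1.15,0,0,0,0.35],[11.7,-0.1,1.15,0,0,0,0.35],[12,-0.1,1.15,0,0,0,0.35],[12.2,-0.1,1.15,0,0,0,0.35],[12.2,-0.1,1.15,0,0,0,0.35]]]';python3 -c "
from h import *
where()"
```

```text
t: 13.3
eef_pos: [0.4599, 0.0483, -0.0208]
eef_rot: [0.0, 0.748, 0.664, -0.0]
ft_force: [0.7, -0.5, 0.0]
gripper_width: 0.03
finger_force: 0.3
t 13.3 tray mm [  0.9  15.3 -20.8] world [ 0.4599  0.0483 -0.0208] F [ 0.7 -0.5  0. ] w 0.03 ff 0.3
tool axes in tray (cols x,y,z) [[-0.0, 1.0, 0.0], [1.0, 0.0, -0.0], [-0.0, 0.0, -1.0]]
```

```bash
python3 -m creep '[[[0.15,0,0,0,0,0,0.35],[0.25,0,0,0,0,0,0.35],[0.25,0,0,0,0,0,0.35]]]';python3 -c "
from h import *
where()"
```

```text
t: 13.6
eef_pos: [0.4601, 0.0485, -0.0208]
eef_rot: [0.002, 0.748, 0.664, -0.002]
ft_force: [-1.0, -9.0, 1.1]
gripper_width: 0.0302
finger_force: 4.9
t 13.6 tray mm [  1.   15.5 -20.8] world [ 0.4601  0.0485 -0.0208] F [-1.  -9.   1.1] w 0.0302 ff 4.9
tool axes in tray (cols x,y,z) [[-0.001, 1.0, 0.0], [1.0, 0.001, -0.005], [-0.005, 0.0, -1.0]]
```

```bash
cat >> h.py <<'E'
def goal(pos,x,z,base=None):
    """row (cm,deg) from the current pose to TCP pos with tool x,z axes in world"""
    s,M=where();z=np.array(z)/np.linalg.norm(z);x=np.array(x)-np.dot(x,z)*z;x/=np.linalg.norm(x)
    G=np.stack([x,np.cross(z,x),z],1);p=s['eef_pos']
    print('shift cm',(M.T@(np.array(pos)-p)*100).round(2),'turn deg',np.degrees(R.from_matrix(M.T@G).as_rotvec()).round(1),'q',s['q'].round(2))
N1=np.array([-.566,-.0845,.82]);N1/=np.linalg.norm(N1)
U=np.array([.82*np.cos(np.radians(8.5)),.82*np.sin(np.radians(8.5)),.573]);U-=U@N1*N1;U/=np.linalg.norm(U)
MB=np.array([.6149,.049,.0586]);MC=np.array([.6431,-.1282,.0586])
E
python3 -m creep '[[[-1.5,0,0,0,0,0,0.35],[-2,0,-3,0,0,0,0.35],[-2,0,-8,0,0,0,0.85],[-2,0,-13,0,0,0,0.85],[-2,0,-18,0,0,0,0.85],[-2,0,-21,0,0,0,0.85],[-2,0,-21,0,0,0,0.85],[-2,0,-21,0,0,0,0.85]]]'; python3 - <<'E'
from h import *
im,d,C=snap('wrist','w5.png')
for q in manip.trace('wrist','mailer_a')[:3]:
    P=(cloud('wrist',d,q['pixels'],C)-TO)@TR*1000;P=P[abs(P[:,2]-16)<5]
    if len(P)>100: print(q['conf'],cv2.minAreaRect(P[:,:2].astype(np.float32)),np.median(P[:,2]))
for q in manip.trace('wrist','stop_flag')[:1]:
    P=(cloud('wrist',d,q['pixels'],C)-TO)@TR*1000;print(np.percentile(P[P[:,0]<-25],[5,50,95],axis=0).round(0))
goal(MB+N1*(.06-.043),U,-N1)
E
```

```text
t: 14.4
eef_pos: [0.458, 0.031, 0.1896]
eef_rot: [0.0, 0.748, 0.664, 0.001]
ft_force: [0.3, -0.2, -0.3]
gripper_width: 0.0723
finger_force: 0.0
[[-40. 118.  42.]
 [-33. 133.  45.]
 [-26. 148.  47.]]
t 14.55 tray mm [ -0.5  -2.1 186.8] world [0.4565 0.0311 0.1868] F [ 0.4  0.5 -0.3] w 0.0725 ff 0.0
tool axes in tray (cols x,y,z) [[0.0, 1.0, -0.004], [1.0, -0.0, 0.0], [0.0, -0.004, -1.0]]
shift cm [ 3.41 14.62 11.37] turn deg [-22.9  29.9  72.1] q [-0.09 -0.35  2.    0.    1.5   0.02]
```

```bash
python3 -m creep '[[[0.3,1.5,-1,-2.3,3,7.2,0.85],[0.6,3,-2,-4.6,6,14.4,0.85],[1,4.5,-2,-6.9,9,21.6,0.85],[1.4,6,-2,-9.2,12,28.8,0.85],[1.7,7.5,-1,-11.5,15,36,0.85],[2,9,0,-13.7,17.9,43.2,0.85],[2.4,10.5,2,-16,20.9,50.4,0.85],[2.7,12,5,-18.3,23.9,57.6,0.85],[3,13.5,8,-20.6,26.9,64.8,0.85],[3.4,14.6,10,-22.9,29.9,72.1,0.85],[3.4,14.6,11.4,-22.9,29.9,72.1,0.85],[3.4,14.6,11.4,-22.9,29.9,72.1,0.85],[3.4,14.6,11.4,-22.9,29.9,72.1,0.85]]]'; python3 - <<'E'
from h import *
im,d,C=snap('wrist','w6.png')
P=cloud('wrist',d,d>0,C);V=np.cross(N1,U);L=np.stack([(P-MB)@U,(P-MB)@V,(P-MB)@N1],1)*1000
def band(c,r): return L[(abs(L[:,2]-c)<r)&(abs(L[:,0])<90)&(abs(L[:,1])<40)]
Q=band(0,3);print('face',len(Q),np.percentile(Q,[1,50,99],axis=0).round(1),cv2.minAreaRect(Q[:,:2].astype(np.float32)))
T=L[(L[:,2]>14)&(L[:,2]<60)&(abs(L[:,1])>28)&(abs(L[:,1])<70)&(abs(L[:,0])<20)]
for sg in(-1,1):
    k=T[T[:,1]*sg>0]; print('tip',sg,np.percentile(k[:,2],[.5,2,5]).round(1),np.percentile(k[k[:,2]<40],[2,50,98],axis=0).round(1))
goal(MB-N1*.043,U,-N1)
E
```

```text
t: 15.85
eef_pos: [0.6071, 0.0471, 0.0756]
eef_rot: [-0.022, 0.951, 0.072, 0.301]
ft_force: [0.6, -0.5, -0.6]
gripper_width: 0.073
finger_force: 0.0
face 13181 [[-48.8 -23.6  -2.2]
 [  5.6   0.6  -0.4]
 [ 49.6  25.    1.2]] ((-1.4488029479980469, 0.6822662353515625), (103.45770263671875, 50.02897262573242), 0.45677515864372253)Traceback (most recent call last):
  File "<stdin>", line 8, in <module>
    return _quantile_unchecked(
        a, q, axis, out, overwrite_input, method, keepdims, weights)
    return _ureduce(a,
                    func=_quantile_ureduce_func,
    ...<5 lines>...
                    overwrite_input=overwrite_input,
                    method=method)
    r = func(a, **kwargs)
    result = _quantile(arr,
                       quantiles=q,
    ...<2 lines>...
                       out=out,
                       weights=wgt)
    slices_having_nans = np.isnan(arr[-1, ...])
                                  ~~~^^^^^^^^^
IndexError: index -1 is out of bounds for axis 0 with size 0
```

View pics/w6.png

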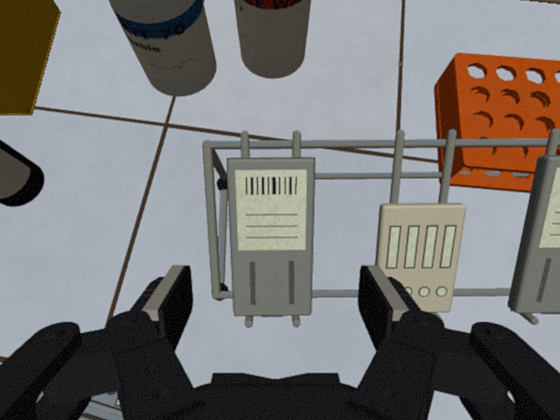

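```bash
python3 - <<'E'
from h import *
im,d,C=snap('wrist')
P=cloud('wrist',d,d>0,C);V=np.cross(N1,U);L=np.stack([(P-MB)@U,(P-MB)@V,(P-MB)@N1],1)*1000
T=L[(L[:,2]>30)&(L[:,2]<110)&(abs(L[:,1])<60)&(abs(L[:,0])<25)]
for sg in(-1,1):
    k=T[T[:,1]*sg>0]; print('tip',sg,len(k),np.percentile(k[:,2],[0,.5,2,5]).round(1)); l=k[k[:,2]<np.percentile(k[:,2],5)]; print(np.percentile(l,[2,50,98],axis=0).round(1))
goal(MB-N1*.043,U,-N1)
E
```

```text
tip -1 6262 [55.1 57.2 60.5 64.1]
[[ -5.7 -49.   55.9]
 [  7.8 -38.2  61.4]
 [ 15.6 -37.8  64. ]]
tip 1 6694 [55.1 57.3 60.5 64.5]
[[-6.3 34.2 56. ]
 [ 8.  34.5 61.4]
 [15.4 45.4 64.3]]
t 15.95 tray mm [148.4  31.5  77.6] world [0.6083 0.0468 0.0776] F [-0.1  1.4 -0.7] w 0.0727 ff 0.0
tool axes in tray (cols x,y,z) [[0.786, 0.266, 0.558], [0.219, -0.964, 0.151], [0.578, 0.003, -0.816]]
shift cm [-0.57 -0.13  6.25] turn deg [ 0.1 -0.4  0.1] q [-0.12 -0.24  2.2   0.28  0.59  1.11]
```

```bash
python3 -m creep '[[[-0.6,-0.15,1.5,0,0,0,0.85],[-0.6,-0.15,3.5,0,0,0,0.85],[-0.6,-0.15,5,0,0,0,0.85],[-0.6,-0.15,6.2,0,0,0,0.85],[-0.6,-0.15,6.2,0,0,0,0.85],[-0.6,-0.15,6.2,0,0,0,0.85],[-0.6,-0.15,6.2,0,0,0,0.4],[-0.6,-0.15,6.2,0,0,0,0.4],[-0.6,-0.15,6.2,0,0,0,0.4],[-0.6,-0.15,6.2,0,0,0,0.4],[-0.6,-0.15,6.2,0,0,0,0.4],[-0.6,-0.15,6.2,0,0,0,0.4],[-0.6,-0.15,6.2,0,0,0,0.4]]]' 40; python3 - <<'E'
from h import *
goal(MB-N1*.043,U,-N1)
E
```

```text
t: 17.25
eef_pos: [0.6376, 0.0531, 0.0227]
eef_rot: [-0.022, 0.95, 0.071, 0.302]
ft_force: [-5.0, -1.4, 5.9]
gripper_width: 0.0488
finger_force: 39.9
t 17.25 tray mm [176.7  41.3  22.7] world [0.6376 0.0531 0.0227] F [-5.  -1.4  5.9] w 0.0488 ff 39.9
tool axes in tray (cols x,y,z) [[0.787, 0.265, 0.557], [0.218, -0.964, 0.151], [0.577, 0.002, -0.817]]
shift cm [0.17 0.07 0.04] turn deg [ 0.1 -0.3  0.1] q [-0.1  -0.05  2.15  0.32  0.46  1.07]
```

```bash
cat >> h.py <<'E'
AL=np.radians(8.6)
def place(y,dz,off=-.001,x=0):
    u=np.array([0,np.cos(AL),np.sin(AL)]);n=np.array([0,-np.sin(AL),np.cos(AL)])
    p=np.array([x,y,.0184+dz])+off*u-n*.038
    goal(TO+TR@p,TR@u,-TR@n)
E
python3 -m creep '[[[0,0,-2,0,0,0,0.4],[0,0,-5,0,0,0,0.4],[0,0,-9,0,0,0,0.4],[0,0,-12,0,0,0,0.4],[0,0,-12,0,0,0,0.4],[0,0,-12,0,0,0,0.4]]]'; python3 - <<'E'
from h import *
place(.008,.04)
E
```

```text
t: 17.85
eef_pos: [0.569, 0.043, 0.1204]
eef_rot: [-0.021, 0.95, 0.071, 0.302]
ft_force: [-0.2, 0.0, -1.0]
gripper_width: 0.0488
finger_force: 43.8
t 17.85 tray mm [109.8  23.1 120.4] world [0.569  0.043  0.1204] F [-0.2  0.  -1. ] w 0.0488 ff 43.8
tool axes in tray (cols x,y,z) [[0.787, 0.265, 0.557], [0.218, -0.964, 0.151], [0.577, 0.002, -0.817]]
shift cm [-14.62  -1.93   1.87] turn deg [ 28.2 -22.7 -69.7] q [-0.15 -0.43  2.27  0.25  0.72  1.13]
```

```bash
python3 -m creep '[[[-1,-0.2,-1,2.8,-2.2,-7,0.4],[-2.5,-0.4,-1.5,5.6,-4.5,-14,0.4],[-4,-0.6,-2,8.4,-6.8,-21,0.4],[-5.5,-0.8,-2,11.2,-9,-28,0.4],[-7,-1,-2,14,-11.3,-35,0.4],[-8.5,-1.2,-1.5,17,-13.6,-42,0.4],[-10,-1.4,-1,19.8,-15.9,-49,0.4],[-11.5,-1.6,0,22.6,-18.2,-56,0.4],[-13,-1.8,1,25.4,-20.4,-63,0.4],[-14.6,-1.9,1.9,28.2,-22.7,-69.7,0.4],[-14.6,-1.9,1.9,28.2,-22.7,-69.7,0.4],[-14.6,-1.9,1.9,28.2,-22.7,-69.7,0.4],[-14.6,-1.9,1.9,28.2,-22.7,-69.7,0.4]]]'; python3 - <<'E'
from h import *
im,d,C=snap('wrist','w7.png')
P=(cloud('wrist',d,d>0,C)-TO)@TR*1000
A=P[(abs(P[:,2]-16)<2.5)&(abs(P[:,0])<33)&(P[:,1]<130)&(P[:,1]>20)];print('A',len(A),cv2.minAreaRect(A[:,:2].astype(np.float32)))
B=P[(P[:,2]>45)&(P[:,2]<90)&(abs(P[:,0])<28)&(P[:,1]>8)&(P[:,1]<65)]
for y in range(8,66,4):
    b=B[(B[:,1]>=y)&(B[:,1]<y+4)]
    if len(b)>10: print(y,len(b),np.percentile(b[:,2],[5,50,95]).round(1),np.percentile(b[:,0],[1,99]).round(1))
print('B ymax',np.percentile(B[:,1],[98,99.5]))
place(.008,.0)
E
```

```text
t: 19.15
eef_pos: [0.4589, 0.0457, 0.0197]
eef_rot: [-0.051, 0.747, 0.661, 0.055]
ft_force: [-0.3, 0.0, -0.7]
gripper_width: 0.0487
finger_force: 43.8
A 12606 ((2.972993850708008, 92.50883483886719), (50.054359436035156, 66.94181060791016), 0.20953518152236938)
8 1527 [61.3 62.6 89.1] [-27.1  27.5]
12 1833 [61.9 63.5 86.2] [-27.8  27.8]
16 1179 [60.7 63.4 64.5] [-27.3  27.2]
20 1106 [62.9 64.1 65.1] [-23.6  24.9]
24 1134 [63.6 64.7 65.8] [-23.4  24.7]
28 1182 [64.3 65.3 66.4] [-23.6  24.8]
32 1198 [64.8 66.  67. ] [-23.5  24.7]
36 1205 [65.5 66.6 67.7] [-23.6  24.9]
40 1274 [66.1 67.3 68.4] [-23.4  24.8]
44 1315 [66.7 68.  69. ] [-23.6  24.9]
48 1302 [67.4 68.5 69.5] [-23.5  24.7]
52 1424 [67.8 68.9 70. ] [-23.5  25. ]
56 779 [64.4 67.9 69.5] [-23.8  25.5]
B ymax [57.41124007 58.18474354]
t 19.2 tray mm [ 0.4 12.4 20.1] world [0.4591 0.0455 0.0201] F [-0.1 -0.4 -0.9] w 0.0486 ff 43.8
tool axes in tray (cols x,y,z) [[0.002, 1.0, -0.001], [0.989, -0.002, 0.15], [0.15, -0.002, -0.989]]
shift cm [-0.57 -0.03  3.9 ] turn deg [-0.1 -0.  -0.1] q [-0.16 -0.17  2.15  0.16  1.17 -0.11]
```

View pics/w7.png

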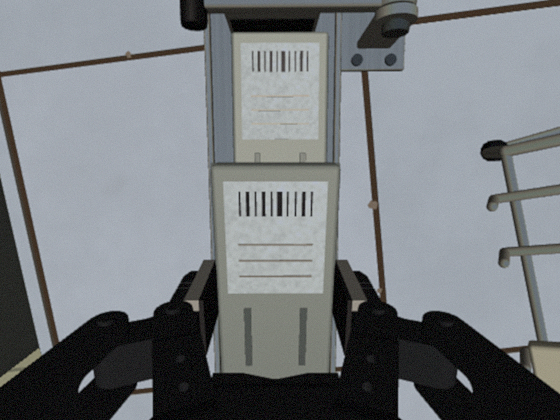

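```bash
python3 -m creep '[[[-0.15,0,1,0,0,0,0.4],[-0.3,0,2,0,0,0,0.4],[-0.43,0,2.9,0,0,0,0.4],[-0.5,0,3.3,0,0,0,0.4],[-0.55,0,3.6,0,0,0,0.4],[-0.55,0,3.65,0,0,0,0.4],[-0.55,0,3.65,0,0,0,0.4]]]'; python3 -c "
from h import *
where()"
python3 -m creep '[[[-0.01,0,0.1,0,0,0,0.4],[-0.03,0,0.2,0,0,0,0.4],[-0.03,0,0.2,0,0,0,0.4]]]'; python3 -c "
from h import *
where()"
```

```text
t: 19.9
eef_pos: [0.4587, 0.0457, -0.0172]
eef_rot: [-0.051, 0.746, 0.662, 0.055]
ft_force: [0.2, 0.5, -0.8]
gripper_width: 0.0486
finger_force: 43.8
t 19.9 tray mm [ -0.   12.6 -17.2] world [ 0.4587  0.0457 -0.0172] F [ 0.2  0.5 -0.8] w 0.0486 ff 43.8
tool axes in tray (cols x,y,z) [[0.001, 1.0, -0.003], [0.989, -0.0, 0.149], [0.149, -0.003, -0.989]]
t: 20.2
eef_pos: [0.4591, 0.0458, -0.0187]
eef_rot: [-0.051, 0.746, 0.662, 0.055]
ft_force: [-0.8, 0.5, 3.2]
gripper_width: 0.0487
finger_force: 44.1
t 20.2 tray mm [  0.3  12.7 -18.7] world [ 0.4591  0.0458 -0.0187] F [-0.8  0.5  3.2] w 0.0487 ff 44.1
tool axes in tray (cols x,y,z) [[0.001, 1.0, -0.002], [0.989, -0.0, 0.15], [0.15, -0.002, -0.989]]
```

```bash
python3 -m creep '[[[0,0,0,0,0,0,0.65],[0,0,0,0,0,0,0.7],[0,0,0,0,0,0,0.75],[0,0,0,0,0,0,0.75],[0,0,-1,0,0,0,0.75],[0,0,-3,0,0,0,0.8],[0,0,-7,0,0,0,0.85],[0,0,-12,0,0,0,0.85],[0,0,-14,0,0,0,0.85],[0,0,-14,0,0,0,0.85],[0,0,-14,0,0,0,0.85]]]'; cat > chk.py <<'E'
from h import *
import sys
im,d,C=snap('wrist',sys.argv[1])
P=(cloud('wrist',d,d>0,C)-TO)@TR*1000
P=P[(abs(P[:,0])<31)&(P[:,2]>8)&(P[:,2]<50)&(P[:,1]<112)]
for y in range(-130,112,5):
    b=P[(P[:,1]>=y)&(P[:,1]<y+5)]
    if len(b)>20: print(y,len(b),np.percentile(b[:,2],[10,50,90]).round(1),np.percentile(b[:,0],[2,98]).round(1))
E
python3 chk.py w8.png; python3 - <<'E'
from h import *
goal(MC+N1*(.06-.043),U,-N1)
E
```

```text
t: 21.3
eef_pos: [0.4565, 0.0248, 0.1195]
eef_rot: [-0.05, 0.746, 0.661, 0.055]
ft_force: [-0.3, -0.4, -0.3]
gripper_width: 0.0725
finger_force: 0.0
-45 75 [13.7 15.  16. ] [-22.2  23.1]
-40 333 [15.3 16.3 17.1] [-23.4  24.2]
-35 310 [16.1 17.1 18. ] [-23.4  24.2]
-30 348 [16.8 17.8 18.7] [-23.1  24.1]
-25 320 [17.7 18.5 19.4] [-23.1  24. ]
-20 338 [18.4 19.4 20.2] [-23.6  23.8]
-15 349 [19.1 20.  21.1] [-23.6  23.8]
-10 359 [19.9 20.8 21.8] [-23.5  23.7]
-5 364 [20.6 21.6 22.5] [-23.3  24.4]
0 366 [21.5 22.6 23.6] [-23.2  24.3]
5 362 [22.5 23.5 24.4] [-23.   24.1]
10 364 [23.2 24.2 25.1] [-22.8  24.1]
15 371 [23.9 24.9 25.8] [-23.6  24. ]
20 369 [24.7 25.7 26.5] [-23.4  23.8]
25 446 [25.4 26.4 27.4] [-23.3  25.3]
30 384 [26.2 27.3 28.1] [-23.2  25.2]
35 386 [26.9 28.  28.9] [-23.   26.8]
40 452 [27.7 28.7 29.7] [-22.8  26.8]
45 420 [28.4 29.6 30.7] [-23.5  26.8]
50 435 [28.9 30.  30.9] [-23.4  26.8]
55 326 [15.5 29.6 31. ] [-23.3  26.2]
60 370 [14.7 15.8 16.6] [-20.5  26.7]
65 415 [14.6 15.6 16.5] [-20.4  26.6]
70 375 [14.8 15.8 16.8] [-21.2  26.6]
75 404 [15.  16.  16.9] [-21.1  26.5]
80 400 [14.9 15.9 17. ] [-21.1  26.4]
85 388 [15.  16.  16.9] [-21.   26.4]
90 417 [15.1 16.  16.9] [-20.9  26.3]
95 397 [15.  16.  16.9] [-20.9  26.3]
100 410 [14.9 15.8 16.8] [-20.8  26.2]
105 418 [15.1 16.  17.1] [-20.8  26.9]
110 156 [14.8 15.9 16.8] [-20.8  26.9]
t 21.35 tray mm [ -0.6  -8.3 118.2] world [0.4556 0.0251 0.1182] F [-0.4  1.  -0.9] w 0.0728 ff 0.0
tool axes in tray (cols x,y,z) [[0.001, 1.0, -0.004], [0.989, -0.0, 0.15], [0.149, -0.004, -0.989]]
shift cm [-13.75  19.53   2.45] turn deg [-28.1  22.6  69.8] q [-0.21 -0.31  2.09  0.15  1.38 -0.12]
```

View pics/w8.png

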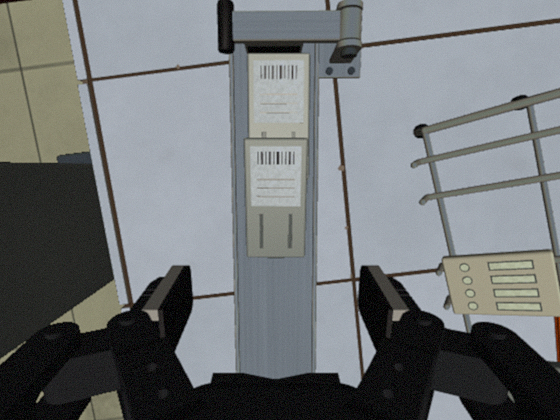

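```bash
python3 -m creep '[[[-0.8,0.2,-4,0,0,0,0.85],[-1.5,2,-6,-2.8,2.2,7,0.85],[-3,4,-6,-5.6,4.5,14,0.85],[-4.5,6,-6,-8.4,6.8,21,0.85],[-6,8.5,-6,-11.2,9,28,0.85],[-7.5,11,-6,-14,11.3,35,0.85],[-9,13.5,-6,-17,13.6,42,0.85],[-10.5,15.5,-5,-19.8,15.9,49,0.85],[-12,17.5,-4,-22.6,18.2,56,0.85],[-13.2,19,-3,-25.4,20.4,63,0.85],[-13.7,19.5,-1,-28.1,22.6,69.8,0.85],[-13.7,19.5,2.4,-28.1,22.6,69.8,0.85],[-13.7,19.5,2.4,-28.1,22.6,69.8,0.85],[-13.7,19.5,2.4,-28.1,22.6,69.8,0.85]]]'; python3 - <<'E'
from h import *
im,d,C=snap('wrist','w9.png')
P=cloud('wrist',d,d>0,C);V=np.cross(N1,U);L=np.stack([(P-MC)@U,(P-MC)@V,(P-MC)@N1],1)*1000
Q=L[(abs(L[:,2])<3)&(abs(L[:,0])<60)&(abs(L[:,1])<35)];print('face',len(Q),np.percentile(Q,[1,50,99],axis=0).round(1),cv2.minAreaRect(Q[:,:2].astype(np.float32)))
T=L[(L[:,2]>40)&(L[:,2]<110)&(abs(L[:,1])<60)&(abs(L[:,0])<25)]
for sg in(-1,1):
    k=T[T[:,1]*sg>0]; print('tip',sg,len(k),np.percentile(k[:,2],[0,.5,2,5]).round(1)); l=k[k[:,2]<np.percentile(k[:,2],5)]; print(np.percentile(l,[2,50,98],axis=0).round(1))
goal(MC-N1*.043,U,-N1)
E
```

```text
t: 22.75
eef_pos: [0.6328, -0.1284, 0.072]
eef_rot: [-0.023, 0.952, 0.07, 0.298]
ft_force: [-0.0, -0.3, 0.8]
gripper_width: 0.073
finger_force: 0.0
face 13555 [[-48.5 -24.1  -2.4]
 [  6.1   0.2  -0.7]
 [ 49.8  24.4   0.9]] ((-1.7247390747070312, 0.09101104736328125), (104.83502960205078, 49.97944259643555), 0.4499601125717163)
tip -1 8153 [53.2 55.6 58.9 63.4]
[[-10.8 -47.2  53.9]
 [  4.  -35.9  59.8]
 [ 10.5 -35.6  63.2]]
tip 1 8042 [53.  55.4 58.9 63.2]
[[-10.9  36.5  53.9]
 [  4.2  36.8  59.7]
 [ 10.7  48.3  63.1]]
t 22.8 tray mm [ 195.1 -140.2   74.4] world [ 0.6342 -0.1293  0.0744] F [0.4 0.5 0.9] w 0.0728 ff 0.0
tool axes in tray (cols x,y,z) [[0.79, 0.264, 0.553], [0.217, -0.964, 0.151], [0.573, 0.001, -0.82]]
shift cm [-0.18  0.02  6.11] turn deg [ 0.  -0.1 -0. ] q [-0.48 -0.09  2.08  0.54  0.71  0.61]
```

View pics/w9.png

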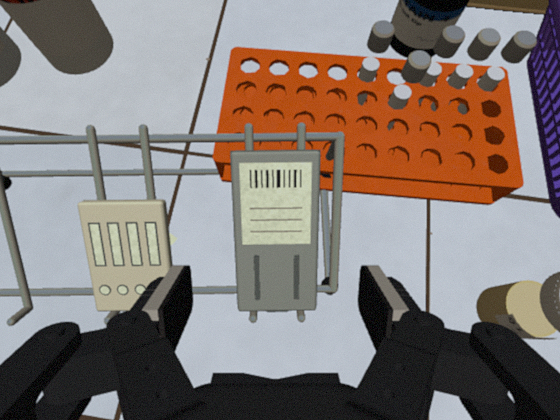

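```bash
python3 -m creep '[[[-0.1,0,1.5,0,0,0,0.85],[-0.15,0,3.5,0,0,0,0.85],[-0.15,0,5,0,0,0,0.85],[-0.15,0,6.05,0,0,0,0.85],[-0.15,0,6.05,0,0,0,0.85],[-0.15,0,6.05,0,0,0,0.85],[-0.15,0,6.05,0,0,0,0.4],[-0.15,0,6.05,0,0,0,0.4],[-0.15,0,6.05,0,0,0,0.4],[-0.15,0,6.05,0,0,0,0.4],[-0.15,0,6.05,0,0,0,0.4],[-0.15,0,6.05,0,0,0,0.4],[-0.15,0,6.05,0,0,0,0.4]]]' 40; python3 - <<'E'
from h import *
goal(MC-N1*.043,U,-N1)
E
```

```text
t: 24.1
eef_pos: [0.6675, -0.1248, 0.0253]
eef_rot: [-0.022, 0.951, 0.071, 0.3]
ft_force: [-5.7, -0.1, 5.7]
gripper_width: 0.0489
finger_force: 40.3
t 24.1 tray mm [ 227.7 -131.8   25.3] world [ 0.6675 -0.1248  0.0253] F [-5.7 -0.1  5.7] w 0.0489 ff 40.3
tool axes in tray (cols x,y,z) [[0.789, 0.264, 0.554], [0.217, -0.964, 0.151], [0.574, 0.002, -0.819]]
shift cm [-0.12 -0.03  0.16] turn deg [ 0.1 -0.1  0. ] q [-0.44  0.07  2.03  0.59  0.61  0.56]
```

```bash
python3 -m creep '[[[0,0,-2,0,0,0,0.4],[0,0,-5,0,0,0,0.4],[0,0,-9,0,0,0,0.4],[0,0,-12,0,0,0,0.4],[0,0,-12,0,0,0,0.4],[0,0,-12,0,0,0,0.4]]]'; python3 - <<'E'
from h import *
place(-.0585,.04,off=.0015)
E
```

```text
t: 24.7
eef_pos: [0.5992, -0.1348, 0.1231]
eef_rot: [-0.021, 0.951, 0.071, 0.3]
ft_force: [0.3, -0.3, -0.4]
gripper_width: 0.0484
finger_force: 43.4
t 24.7 tray mm [ 161.1 -149.9  123.1] world [ 0.5992 -0.1348  0.1231] F [ 0.3 -0.3 -0.4] w 0.0484 ff 43.4
tool axes in tray (cols x,y,z) [[0.789, 0.264, 0.555], [0.217, -0.965, 0.15], [0.574, 0.002, -0.819]]
shift cm [-16.43 -13.77   0.9 ] turn deg [ 28.1 -22.5 -69.8] q [-0.53 -0.25  2.13  0.51  0.83  0.63]
```

```bash
python3 -m creep '[[[-1.6,-1.2,-1,2.8,-2.2,-7,0.4],[-3.2,-2.5,-1.5,5.6,-4.5,-14,0.4],[-4.8,-4,-2,8.4,-6.8,-21,0.4],[-6.5,-5.5,-2.5,11.2,-9,-28,0.4],[-8.2,-7,-2.5,14,-11.3,-35,0.4],[-9.9,-8.5,-2.5,17,-13.6,-42,0.4],[-11.5,-10,-2,19.8,-15.9,-49,0.4],[-13.2,-11.5,-1,22.6,-18.2,-56,0.4],[-15,-12.8,0,25.4,-20.4,-63,0.4],[-16.4,-13.8,0.9,28.1,-22.5,-69.8,0.4],[-16.4,-13.8,0.9,28.1,-22.5,-69.8,0.4],[-16.4,-13.8,0.9,28.1,-22.5,-69.8,0.4],[-16.4,-13.8,0.9,28.1,-22.5,-69.8,0.4]]]'; python3 chk.py w10.png; python3 - <<'E'
from h import *
C=cal('wrist');im,d=manip.camera('wrist')
P=(cloud('wrist',d,d>0,C)-TO)@TR*1000
P=P[(abs(P[:,0])<31)&(P[:,2]>50)&(P[:,2]<80)&(P[:,1]<20)]
for y in range(-55,10,5):
    b=P[(P[:,1]>=y)&(P[:,1]<y+5)]
    if len(b)>20: print('C',y,len(b),np.percentile(b[:,2],[10,50,90]).round(1),np.percentile(b[:,0],[2,98]).round(1))
print('ymax',np.percentile(P[:,1],[98,99.5]))
place(-.0585,0,off=.0015)
E
```

```text
t: 26.0
eef_pos: [0.4515, -0.0175, 0.021]
eef_rot: [-0.051, 0.747, 0.661, 0.056]
ft_force: [0.6, 0.3, 0.4]
gripper_width: 0.0485
finger_force: 43.3
-10 446 [20.2 21.  21.9] [-23.5  24.4]
-5 926 [20.6 21.5 22.4] [-23.2  24.3]
0 964 [21.4 22.3 23.3] [-23.2  24.4]
5 986 [22.3 23.3 24.2] [-23.2  24.2]
10 1035 [23.2 24.1 25. ] [-22.9  24.4]
15 1010 [23.9 24.9 25.8] [-23.2  24.3]
20 1072 [24.7 25.6 26.5] [-22.9  24.5]
25 1112 [25.4 26.4 27.3] [-23.   25.5]
30 1130 [26.1 27.1 28.1] [-23.   25.3]
35 1158 [27. 28. 29.] [-23.   25.5]
40 1183 [27.7 28.7 29.7] [-23.   24.8]
45 1221 [28.5 29.5 30.5] [-23.  25.]
50 1212 [29. 30. 31.] [-23.   24.8]
55 550 [28.9 30.  31. ] [-22.7  24.7]
60 457 [14.8 15.8 16.6] [-20.2  27.8]
65 1018 [14.8 15.7 16.6] [-21.   26.8]
70 1063 [14.8 15.9 16.8] [-20.7  26.9]
75 310 [14.8 15.8 16.6] [-21.1  26.8]
C -55 1521 [61.8 62.8 73. ] [-23.7  26.7]
C -50 2058 [62.3 63.7 73.5] [-29.4  30.3]
C -45 1365 [63.3 64.2 65.1] [-22.8  24.6]
C -40 1392 [64.2 65.1 65.9] [-22.9  24.6]
C -35 1444 [64.9 65.9 66.7] [-22.7  24.5]
C -30 1496 [65.8 66.7 67.6] [-22.8  24.6]
C -25 1525 [66.6 67.5 68.4] [-22.9  24.5]
C -20 1601 [67.5 68.3 69.3] [-22.7  24.6]
C -15 1648 [68.  68.9 69.8] [-22.7  24.5]
C -10 819 [63.9 67.7 69.3] [-22.5  24.5]
ymax [-9.12502513 -7.98874381]
t 26.1 tray mm [  0.6 -51.3  21.4] world [ 0.4517 -0.0178  0.0214] F [-0.9 -0.6 -0.7] w 0.0486 ff 43.3
tool axes in tray (cols x,y,z) [[0.002, 1.0, 0.0], [0.989, -0.002, 0.151], [0.151, -0.0, -0.989]]
shift cm [-0.61 -0.06  3.99] turn deg [ 0.  -0.1 -0.1] q [-0.31 -0.18  2.16  0.16  1.19 -0.25]
```

```bash
python3 -m creep '[[[-0.15,0,1,0,0,0,0.4],[-0.3,0,2,0,0,0,0.4],[-0.43,0,2.9,0,0,0,0.4],[-0.5,0,3.3,0,0,0,0.4],[-0.55,0,3.6,0,0,0,0.4],[-0.55,0,3.65,0,0,0,0.4],[-0.55,0,3.65,0,0,0,0.4]]]'; python3 -c "
from h import *
where()"
python3 -m creep '[[[-0.01,0,0.1,0,0,0,0.4],[-0.03,0,0.2,0,0,0,0.4],[-0.03,0,0.2,0,0,0,0.4]]]'; python3 -c "
from h import *
where()"
```

```text
t: 26.8
eef_pos: [0.4512, -0.0171, -0.0161]
eef_rot: [-0.051, 0.746, 0.662, 0.056]
ft_force: [-0.3, -0.3, -0.4]
gripper_width: 0.0487
finger_force: 43.3
t 26.8 tray mm [  0.  -50.7 -16.1] world [ 0.4512 -0.0171 -0.0161] F [-0.3 -0.3 -0.4] w 0.0487 ff 43.3
tool axes in tray (cols x,y,z) [[0.0, 1.0, -0.001], [0.989, -0.0, 0.151], [0.151, -0.002, -0.989]]
t: 27.1
eef_pos: [0.4516, -0.017, -0.0169]
eef_rot: [-0.051, 0.746, 0.662, 0.056]
ft_force: [-3.8, 1.7, 8.8]
gripper_width: 0.0492
finger_force: 44.2
t 27.1 tray mm [  0.4 -50.5 -16.9] world [ 0.4516 -0.017  -0.0169] F [-3.8  1.7  8.8] w 0.0492 ff 44.2
tool axes in tray (cols x,y,z) [[0.0, 1.0, -0.001], [0.989, 0.0, 0.151], [0.151, -0.002, -0.989]]
```

Contact made; release and withdraw.

```bash
python3 -m creep '[[[0,0,-0.1,0,0,0,0.65],[0,0,-0.1,0,0,0,0.7],[0,0,-0.1,0,0,0,0.75],[0,0,-0.1,0,0,0,0.75],[0,0,-1,0,0,0,0.75],[0,0,-3,0,0,0,0.8],[0,0,-7,0,0,0,0.85],[0,0,-12,0,0,0,0.85],[0,0,-16,0,0,0,0.85],[0,0,-16,0,0,0,0.85],[0,0,-16,0,0,0,0.85]]]'; python3 chk.py w11.png
```

```text
t: 28.2
eef_pos: [0.4492, -0.0415, 0.1417]
eef_rot: [-0.049, 0.746, 0.662, 0.057]
ft_force: [-0.0, 0.5, -1.0]
gripper_width: 0.0726
finger_force: 0.0
-110 73 [13.7 15.3 16.2] [-23.7  23.1]
-105 282 [15.3 16.1 17. ] [-23.1  24.5]
-100 298 [16.3 17.2 17.9] [-22.9  24.4]
-95 289 [17.  18.  18.8] [-23.   24.2]
-90 276 [17.7 18.8 19.5] [-22.8  24.6]
-85 305 [18.4 19.4 20.4] [-23.4  24. ]
-80 302 [19.3 20.2 21.2] [-23.4  23.9]
-75 286 [19.9 20.9 21.9] [-23.6  23.9]
-70 328 [20.8 21.7 22.7] [-23.2  23.8]
-65 290 [21.6 22.6 23.5] [-23.   23.7]
-60 329 [22.5 23.6 24.5] [-22.9  24.5]
-55 340 [23.2 24.3 25.3] [-22.8  24.4]
-50 312 [24. 25. 26.] [-23.5  24.9]
-45 322 [24.8 25.8 26.7] [-23.4  24.1]
-40 347 [25.6 26.5 27.5] [-23.3  24.1]
-35 345 [26.3 27.3 28.3] [-23.2  24. ]
-30 348 [27.  28.1 29.1] [-23.   23.9]
-25 346 [27.8 28.9 30. ] [-22.8  23.8]
-20 354 [28.7 29.6 30.5] [-23.5  24.4]
-15 358 [29.  30.1 31.1] [-23.4  24.4]
-10 301 [20.8 27.7 30.7] [-23.4  24.4]
-5 345 [20.7 21.6 22.7] [-23.2  24.2]
0 379 [21.3 22.4 23.4] [-23.1  24. ]
5 363 [22.2 23.3 24.3] [-22.9  23.9]
10 352 [23.1 24.2 25.2] [-22.8  23.8]
15 355 [23.7 24.9 26. ] [-23.5  24.5]
20 401 [24.6 25.7 26.7] [-23.4  24.4]
25 387 [25.1 26.4 27.4] [-23.3  26.9]
30 397 [26.1 27.2 28.2] [-23.1  26.9]
35 408 [26.7 27.9 29. ] [-22.9  26.8]
40 421 [27.7 28.8 29.8] [-22.8  26.8]
45 395 [28.4 29.5 30.7] [-22.7  26.6]
50 424 [28.9 30.  31.2] [-23.4  26.6]
55 193 [28.6 30.  31. ] [-23.6  27.4]
60 239 [14.9 15.8 16.8] [-21.1  27.3]
65 359 [14.6 15.7 16.6] [-21.1  26.6]
70 388 [14.9 15.9 16.9] [-21.   26.4]
75 361 [14.9 15.9 16.9] [-20.9  26.4]
80 373 [14.9 16.  17. ] [-20.9  26.4]
85 371 [15.  15.9 16.8] [-20.8  26.2]
90 379 [15.  15.9 16.9] [-20.7  26.4]
95 370 [14.9 15.9 16.9] [-20.7  26.2]
100 384 [15.  15.9 17. ] [-20.6  26.2]
105 130 [14.7 15.9 16.8] [-20.9  27.3]
```

View pics/w11.png

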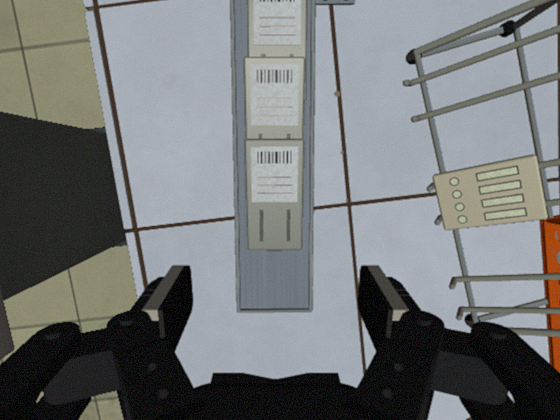

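The wrist picture shows all three labels in a straight shingled row, at pixels (275,20), (274,95) and (275,175). The spacing is about 67 mm, the tail ends are on the floor, and the cassette is still on the rack at (490,195).

```bash
python3 -c "
from plant import manip
print(manip.job_done())"
```

```text
the job is handed in; nothing more can be done
None
```

The job is done and handed in at about 28 s of the 66 s allowed: stop flag pressed down to its hard stop, mailer_a pushed square against it, and the two rack mailers shingled behind at about 67 mm spacing with all labels showing; the hand-in gave no verdict, so this rests on my own camera checks.

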